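# Lock the last cam of a desk riser in the painting studio

## Task

A small wooden desk riser lies upside down on the painting table, and the leg at its one end still stands a few millimetres off the board because the cam lock beside it is open. Take the flat-blade screwdriver from its wooden block, set the blade fully into the slot of that cam and turn it clockwise, about a quarter turn, until the cam comes up solid and the leg is drawn tight, without forcing the blade or the cam. Then stand the screwdriver back in its hole in the block, let go of it, and leave the other things on the table where they are.

Things in the scene. Friction and masses are not known exactly. Their poses are not given: they have to be found in the camera images.
- slot (a point): Middle of the slot of the open cam, at the cam's face, flush with the board's upturned face 25 mm above the table. The slot is 15 mm long, 3 mm wide, 6 mm deep, its ends closed, its edges broken 0.4 mm. x runs along the slot, z up; it turns with the cam.
- cam: The open cam lock: plain zinc drum 26 mm across in a dark steel ring 35 mm across, axis upright, 35 mm in from the board's end beside the loose leg. Origin at the middle of its face. The drum turns clockwise from above, at about 0.06 N m, and comes up solid 1.15 to 1.85 rad from its start: just where is only felt; over 0.15 N m spoils the soft zinc. It stays where left. The same cam at the board's other end is already locked.
- leg_top (a point): Middle of the upper edge of the loose leg, a wooden panel 160 mm long, 20 mm thick, standing 100 mm above the table across the board's end. y points outward along the board's length, x along the leg, z up. It lies 180 mm from riser's origin along the board when tight against it, 182.5 to 184 mm at the start; the cam alone draws it, 2.2 mm per radian of turn. The cam's axis is 135 mm from riser's origin.
- riser: The upside-down riser, fixed on the table: board 160 x 340 x 25 mm (x, y, z) with a panel like the loose leg fixed at its -y end. Origin at the middle of the board's face on the table, y towards the loose leg, z up.
- driver_tip (a point): Middle of the end of the screwdriver's flat blade. The blade is 12 mm wide and 2 mm thick over its last 12 mm; x runs across its width (x must lie along the slot, either way round), z up the shank. Shank 10 mm thick; the handle begins 80 mm above the tip.
- driver_grip (a point): Middle of the screwdriver's wooden handle, on its axis 117.5 mm above the tip; axes as driver_tip. The handle is a hexagon 28 mm across flats, 75 mm long; two flats face +y and -y, the others at 60 degree steps. At the start it stands upright in the block at any yaw, the foot of its handle on the block's top.
- driver: The whole screwdriver, 155 mm long, about 140 g; origin and axes as driver_tip.
- block_hole (a point): Middle of the mouth of the screwdriver's hole in the top of the wooden block, 90 mm above the table. Round, 18 mm wide with a 2 mm chamfer, 84 mm deep. The block is fixed, 80 x 130 x 90 mm (x, y, z), the hole in its middle; a small steel key stands 16 mm proud of it 45 mm away in +y.
- ink_bottle: Black ink bottle, 58 mm across, 115 mm tall, standing on the table; origin at the middle of its foot. To be left alone.
- saucer: White porcelain saucer, 110 mm across, 18 mm high; origin at the middle of its underside. To be left alone.
- inkstone: Black stone slab, 85 x 125 x 25 mm; origin at the middle of its underside. To be left alone.

How it is judged:
By the outcome, as a careful person would: the job done as asked, in the order asked, and still so for the second after the job is handed in, with the robot touching nothing.
It also fails if it takes over 72 s, if anything falls off the work surface, if the arm or the gripper's body presses on something with over 40 N, if the wrist force passes 120 N, or if a joint passes its speed limit or range.

## Robot

A 6-joint arm with a two-finger parallel gripper is mounted at the origin on the work surface. World frame = base frame: x ahead of the robot, y to its left, z up, the work surface at z = 0. Lengths are in m, angles in degrees, forces in N, time in s.
With the tool pointing down it reaches from about 0.3 to 0.95 m from the base axis. Payload 3.1 kg.
Tool frame: the origin (TCP) lies between the finger pads; the fingertips stand 8 mm ahead of it and the grasp point (between the pads) lies 11 mm behind it; x points along the fingers, y is the direction in which the jaws open and shut, and the axes are right-handed (so a half turn about x gives the same grasp; the last joint's range is limited). The gripper opens to 85 mm and grips with 20 to 120 N. Pads are 22 mm wide; open, the fingers measure 114 mm over their backs; the gripper's body (76 mm by 85 mm) begins 54 mm behind the grasp point. The pads swing forward as they close: fully open they stand 13 mm farther back than shut.
Start: joints at [70.491, 17.653, 93.61, -0, 68.738, -3.994], TCP at [0.167, 0.602, 0.239] pointing down, gripper open.
Joint ranges: [-175.34, 175.34], [-45.06, 112.39], [2.9, 150.54], [-68.45, 248.45], [3.09, 151.38], [-168.51, 168.51]. Speed limits (degrees/s): [159.86, 159.86, 180, 180, 180, 180].

## Interface

Orientations are given as [roll, pitch, yaw] about the fixed x, y, z axes, in that order (R = Rz(yaw) Ry(pitch) Rx(roll)).
In Python, from bench import robot gives the robot as it stands. The module is installed in compiled form; this text tells all that it offers.
- The arm moves only by the tool servo_tool, never from a script. Its argument "series" is a list of rows, each a list of 3 entries, a list of its own where there are three numbers: the shift along the tool's x, y, z each as a share of 30 cm, from -1 to 1, then the turn about the tool's x as a share of 0.5 rad, from -1 to 1, then the opening, from -1 (shut) to 1 (fully open), so that 0 is half open. A call has 1 to 8 rows; each row is the pose to reach, as a shift and turn from the pose measured when the call began, along the tool's axes at that moment; what a row does not reach only later rows make up. A row lasts 1/10 s, in which the tool goes at most 50 mm and 8.59 degrees, less where a joint would pass 70% of its speed; a pose out of reach is approached as far as the arm can. A call with a number of a shift or a turn outside -1 to 1 is refused whole. A call with a gripper value outside its range is refused whole. The fingers move at their own pace and stop on an object; the grip force is fixed at half the most. Time passes only in rows, so rows that repeat a pose let the fingers close. It gives the time, the measured TCP pose, the force and the opening at its end, in the units of the state.
- robot.observe(): the state, without advancing time (a new reading comes with each control period).
- robot.camera(name): name is "side" or "top" or "wrist"; returns the picture (400x640x3 uint8, red, green, blue); there is no depth.
- robot.camera_params(name): a dict with "mtx" (3x3 intrinsics, pixels), "k1" (the pictures are not rectified: a ray, as slopes to the right and down, at radius r is drawn at 1 + k1 r^2 times it, then the intrinsics apply), "camera_from_world" (4x4, takes a point from world to camera coordinates); the wrist camera has in their place "hand_eye" (4x4, takes a point from camera to tool coordinates, whose origin is the TCP and whose axes are the tool frame's). Camera axes: x right, y down, z forward; pixel columns grow to the right and rows downward; lengths in m; the calibration is good to about 2 mm. A picture is of the moment at which its call begins: read the wrist's pose just before it. camera_params takes no time and is no camera call.
- robot.finish_job(): hands the job in, once; it reports no verdict.
The state is a dict: "t": time; "joints": joint angles; "qd": joint speeds; "joint_efforts": joint torques, N m; "ee_pos": TCP position; "tcp_rot": TCP orientation; "force": force on the tool from outside, world axes, zero at the start; "wrist_torque": the same for the moment, N m; "opening": finger opening in m.
Only numpy, scipy, OpenCV 4.12 (cv2) and the standard library are available. Lean on these libraries where they do the work, as an engineer would, in place of code of your own. Each camera call takes 0.05 s, during which the arm holds its last target.

## Working session

There is one attempt and no reset: what is moved stays moved. The work goes in short steps, Python scripts to look and compute and a tool call to move; the robot and the scene stay as the last step left them, time stands still between calls to the robot, and variables do not carry over. Pictures are saved under pics/ and viewed, and the job is handed in when it is done.

Besides the shell and the picture viewer there is one more tool, called after ">>>" by a JSON object that holds its "fn" and its "kwargs", one argument or row to a line. servo_tool: Moves the arm, as the interface text tells. Shift numbers are shares of 30 cm and turn numbers shares of 0.5 rad, none past 1 either way. Its arguments: {"type":"object","properties":{"series":{"type":"array"}},"required":["series"]}

```bash
ls; mkdir -p pics
python3 - <<'E'
from bench import robot
import cv2
s=robot.observe(); print(s)
for n in ["side","top","wrist"]:
    im=robot.camera(n); cv2.imwrite(f"pics/{n}0.png",im[:,:,::-1])
    print(n,robot.camera_params(n))
E
```

```text
pics
{'t': 0.0, 'joints': array([ 7.04931733e+01,  1.77036744e+01,  9.36927560e+01,  5.63941466e-04,
        6.87359107e+01, -3.99240866e+00]), 'qd': array([ 0.03387294, -0.08585054,  0.01314672,  0.10511271,  0.04353369,
        0.11093218]), 'joint_efforts': array([-1.02518043e-03, -4.15254486e+01, -2.76663244e+01, -1.59305000e-04,
        1.04521669e-02, -5.12982382e-06]), 'ee_pos': array([0.16691181, 0.60144553, 0.23802917]), 'tcp_rot': array([ -94.21973324,   89.86765787, -109.73435639]), 'force': array([ 0.2135931 , -0.27384263,  0.03022883]), 'wrist_torque': array([ 0.03101614, -0.00800007, -0.00266614]), 'opening': 0.08544996274955416}
side {'mtx': array([[371.31077171,   0.        , 321.85677718],
       [  0.        , 371.31077171, 202.63133007],
       [  0.        ,   0.        ,   1.        ]]), 'k1': -0.0822423944696213, 'camera_from_world': array([[ 0.88768353, -0.46032731, -0.01080382, -0.4726551 ],
       [-0.31154558, -0.58316868, -0.75023573,  0.26318798],
       [ 0.33905354,  0.66933778, -0.66108217,  0.83443377],
       [ 0.        ,  0.        ,  0.        ,  1
[... 423 characters left out ...]
, -2.58717431e-02, -9.92603508e-01,
         9.15640772e-01],
       [ 0.00000000e+00,  0.00000000e+00,  0.00000000e+00,
         1.00000000e+00]])}
wrist {'mtx': array([[341.39451404,   0.        , 318.23840202],
       [  0.        , 341.39451404, 196.24241934],
       [  0.        ,   0.        ,   1.        ]]), 'k1': -0.024307262486684238, 'hand_eye': array([[-2.44305336e-04, -2.68058691e-01,  9.63402553e-01,
        -1.34778181e-01],
       [ 9.99999967e-01, -1.35924704e-04,  2.15766016e-04,
        -1.51267138e-03],
       [ 7.31122509e-05,  9.63402574e-01,  2.68058716e-01,
        -6.90369346e-02],
       [ 0.00000000e+00,  0.00000000e+00,  0.00000000e+00,
         1.00000000e+00]])}
```

View pics/top0.png

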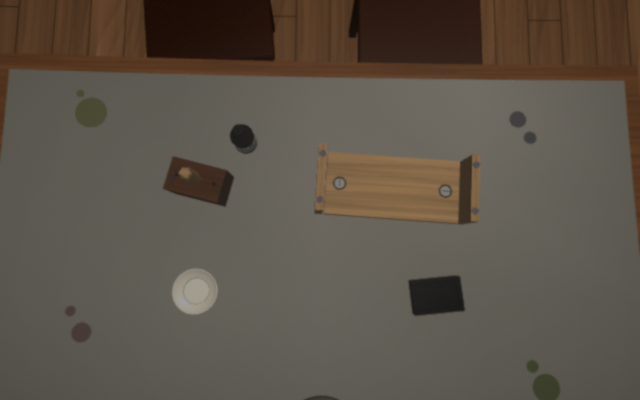

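View pics/side0.png

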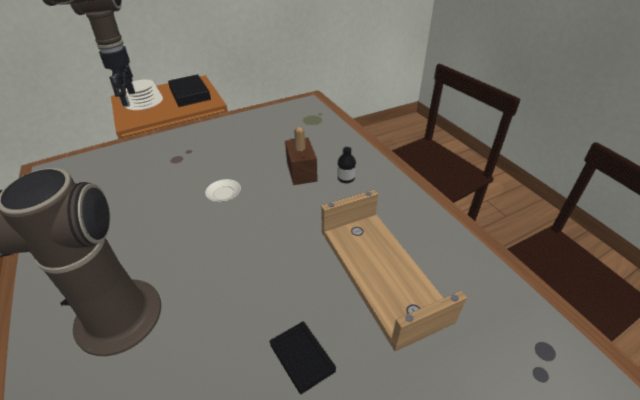

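View pics/wrist0.png

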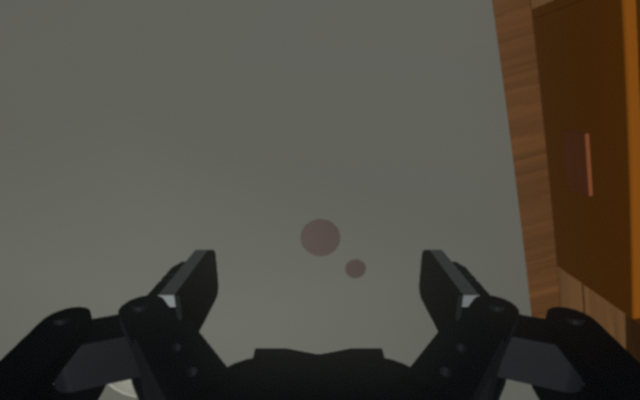

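Run:
```python
import cv2,numpy as np
t=cv2.imread("pics/top0.png"); s=cv2.imread("pics/side0.png")
a=cv2.resize(t[135:235,300:500],None,fx=4,fy=4,interpolation=cv2.INTER_CUBIC)
cv2.imwrite("pics/z1.png",a)
a=cv2.resize(s[180:350,310:470],None,fx=3.5,fy=3.5,interpolation=cv2.INTER_CUBIC)
cv2.imwrite("pics/z2.png",a)
a=cv2.resize(t[115:215,150:270],None,fx=5,fy=5,interpolation=cv2.INTER_CUBIC)
cv2.imwrite("pics/z3.png",np.clip(a*1.8,0,255).astype(np.uint8))
```

```text
(no output)
```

View pics/z1.png

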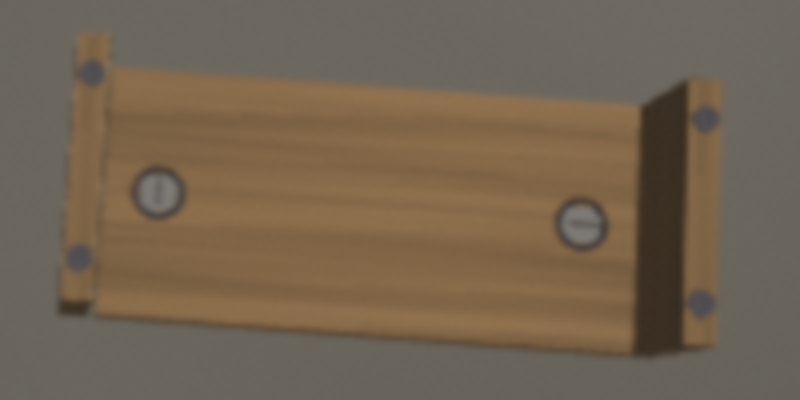

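View pics/z2.png

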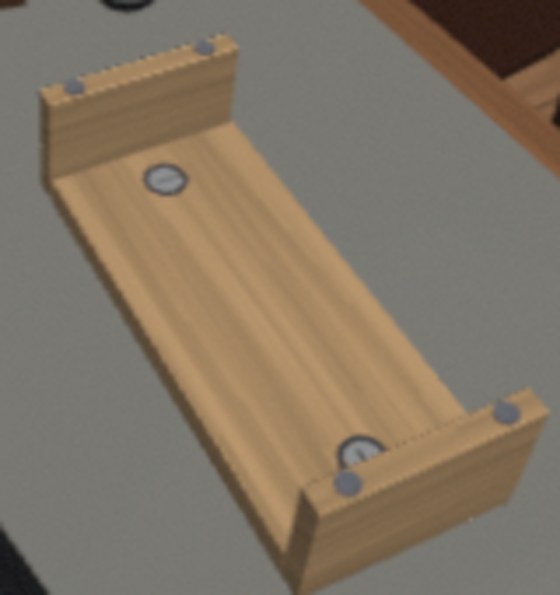

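View pics/z3.png

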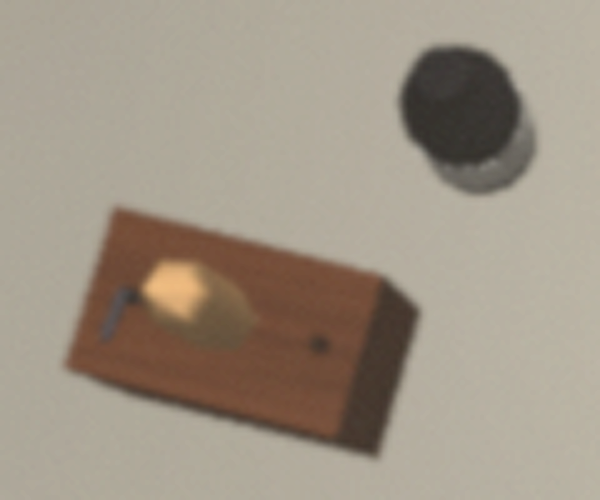

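```bash
cat > h.py <<'E'
import numpy as np,cv2
from bench import robot
from scipy.spatial.transform import Rotation as R
P={n:robot.camera_params(n) for n in ["side","top","wrist"]}
def rays(n,px,s=None):
    p=P[n]; px=np.atleast_2d(np.array(px,float))
    d=np.array([p["k1"],0,0,0,0.])
    # drawn = ray*(1+k1 r^2)
    xy=cv2.undistortPointsIter(px.reshape(-1,1,2),p["mtx"],d,None,None,(3,50,1e-12)).reshape(-1,2)
    v=np.c_[xy,np.ones(len(xy))]
    if n=="wrist":
        T=tool(s)@p["hand_eye"]
    else: T=np.linalg.inv(p["camera_from_world"])
    return T[:3,3],v@T[:3,:3].T
def tool(s):
    T=np.eye(4);T[:3,:3]=R.from_euler("xyz",s["tcp_rot"],degrees=True).as_matrix();T[:3,3]=s["ee_pos"];return T
def onz(n,px,z,s=None):
    o,d=rays(n,px,s); return o+d*((z-o[2])/d[:,2])[:,None]
def tri(views):
    A=np.zeros((3,3));b=np.zeros(3)
    for n,px,s in views:
        o,d=rays(n,px,s);d=d[0]/np.linalg.norm(d[0]);M=np.eye(3)-np.outer(d,d);A+=M;b+=M@o
    return np.linalg.solve(A,b)
def proj(n,X,s=None):
    p=P[n];X=np.atleast_2d(X)
    C=np.linalg.inv(tool(s)@p["hand_eye"]) if n=="wrist" else p["camera_from_world"]
    x=X@C[:3,:3].T+C[:3,3]
    return cv2.projectPoints(x.reshape(-1,1,3),np.zeros(3),np.zeros(3),p["mtx"],np.array([p["k1"],0,0,0,0.]))[0].reshape(-1,2)
E
python3 - <<'E'
from h import *
np.set_printoptions(precision=4,suppress=True)
z=lambda l,o,f:(np.array(l)+.5)/f-.5+np.array(o)
d=onz("top",z([(92,73),(79,257),(705,118),(700,303)],(300,135),4),.1)
c=onz("top",z([(158,192),(582,223)],(300,135),4),.025)
print(d[:,:2]);print(c[:,:2])
u=(c[0]-c[1]);print(np.linalg.norm(u));u/=np.linalg.norm(u)
print("left leg-cam",((d[0]+d[1])/2-c[0])@u,"right",((d[2]+d[3])/2-c[1])@-u)
# side
f=3.5
d=onz("side",z([(205,47),(75,87),(507,412),(348,484)],(310,180),f),.1)
c=onz("side",z([(165,179),(361,456)],(310,180),f),.025)
print(d[:,:2]);print(c[:,:2])
u=(c[0]-c[1]);print(np.linalg.norm(u));u/=np.linalg.norm(u)
print("left leg-cam",((d[0]+d[1])/2-c[0])@u,"right",((d[2]+d[3])/2-c[1])@-u)
# block
b=onz("top",z([(117,207),(383,278),(345,435),(67,367)],(150,115),5),.09);print(b[:,:2],b.mean(0),"keyhole",onz("top",z([(320,344),(133,296)],(150,115),5),.09))
e=b[1]-b[0];print(np.degrees(np.arctan2(e[1],e[0])),np.linalg.norm(e))
print("handle top",onz("top",z([(175,290)],(150,115),5),.165))
E
```

```text
[[ 0.6763  0.0019]
 [ 0.5668  0.0088]
 [ 0.6533 -0.3609]
 [ 0.5433 -0.3534]]
[[ 0.6189 -0.0428]
 [ 0.6017 -0.313 ]]
0.2707270594807974
left leg-cam 0.04817123618106513 right 0.044335702161827695
[[ 0.6773  0.0051]
 [ 0.5667  0.0115]
 [ 0.6536 -0.3597]
 [ 0.5424 -0.3532]]
[[ 0.6176 -0.041 ]
 [ 0.5996 -0.3095]]
0.2691265813892747
left leg-cam 0.04945652999329752 right 0.04696879793294264
[[0.6662 0.3529]
 [0.634  0.2283]
 [0.5594 0.2432]
 [0.5899 0.3719]] [0.6124 0.2991 0.09  ] keyhole [[0.6022 0.2564 0.09  ]
 [0.6238 0.3435 0.09  ]]
-104.48764717261153 0.12873706823701578
handle top [[0.6121 0.2992 0.165 ]]
```

```bash
cat > go.py <<'E'
import sys
from h import *
np.set_printoptions(precision=4,suppress=True)
def shift(tgt,s=None):
    s=s or robot.observe(); T=tool(s); return T[:3,:3].T@(np.array(tgt)-T[:3,3])/0.3
def st():
    s=robot.observe(); T=tool(s); print("t",s["t"],"q",s["joints"],"p",s["ee_pos"],"\nR",T[:3,:3].round(3).tolist(),"F",s["force"],"M",s["wrist_torque"],"op",s["opening"]); return s
E
python3 - <<'E'
from go import *
s=st(); print(shift([.612,.299,.25],s))
E
```

```text
t 0.15 q [70.4916 17.6939 93.6721 -0.0008 68.7393 -3.9913] p [0.167  0.6016 0.2383] 
R [[-0.001, 0.268, 0.964], [-0.002, 0.964, -0.268], [-1.0, -0.002, -0.0]] F [-0.573  -0.4311  0.5827] M [0.0219 0.033  0.0603] op 0.08531309982789177
[-0.0381 -0.5752  1.6991]
```

>>> {"fn": "servo_tool", "kwargs": {
  "series": [
    [[0,-0.29,0.85],0,1],
    [[0,-0.29,0.85],0,1],
    [[0,-0.29,0.85],0,1],
    [[0,-0.29,0.85],0,1],
    [[0,-0.29,0.85],0,1],
    [[0,-0.29,0.85],0,1]
  ]
}}

```text
t: 0.75
ee_pos: [0.3927, 0.4467, 0.2381]
tcp_rot: [-65.0, 89.8, -80.7]
force: [-0.3, 0.3, -0.2]
opening: 0.0852
```

>>> {"fn": "servo_tool", "kwargs": {
  "series": [
    [[-0.038,-0.285,0.85],0,1],
    [[-0.038,-0.285,0.85],0,1],
    [[-0.038,-0.285,0.85],0,1],
    [[-0.038,-0.285,0.85],0,1],
    [[-0.038,-0.285,0.85],0,1],
    [[-0.038,-0.285,0.85],0,1],
    [[-0.038,-0.285,0.85],0,1]
  ]
}}

```text
t: 1.45
ee_pos: [0.6179, 0.2923, 0.2496]
tcp_rot: [-53.6, 89.8, -69.6]
force: [-0.4, 0.9, -0.1]
opening: 0.0852
```

Run:
```python
from go import *
s=st(); im=robot.camera("wrist"); cv2.imwrite("pics/w1.png",im[:,:,::-1])
print(proj("wrist",[[.612,.299,.165],[.612,.299,.09]],s))
```

```text
t 1.45 q [ 21.7752  23.5768  84.3829  -0.2507  72.0463 -52.1668] p [0.6179 0.2923 0.2496] 
R [[0.001, 0.275, 0.961], [-0.004, 0.961, -0.275], [-1.0, -0.003, 0.002]] F [-0.3938  0.922  -0.0632] M [ 0.0151 -0.0115  0.0195] op 0.08524905658015457
[[328.1095 196.6168]
 [325.9984 173.4464]]
```

View pics/w1.png

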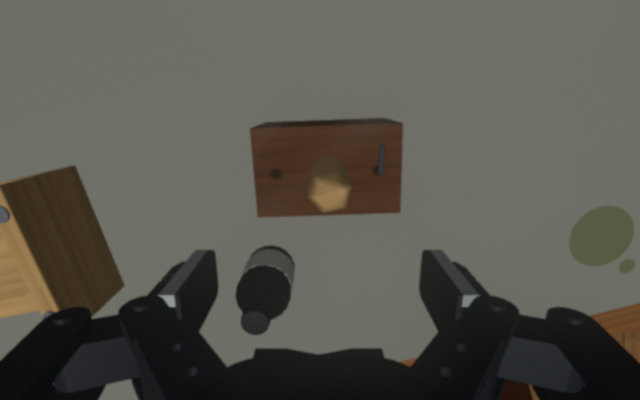

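Run:
```python
from go import *
im=cv2.imread("pics/w1.png")
a=cv2.resize(im[110:230,240:415],None,fx=4.5,fy=4.5,interpolation=cv2.INTER_CUBIC); cv2.imwrite("pics/w1z.png",np.clip(a*1.6,0,255).astype(np.uint8))
```

```text
(no output)
```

View pics/w1z.png

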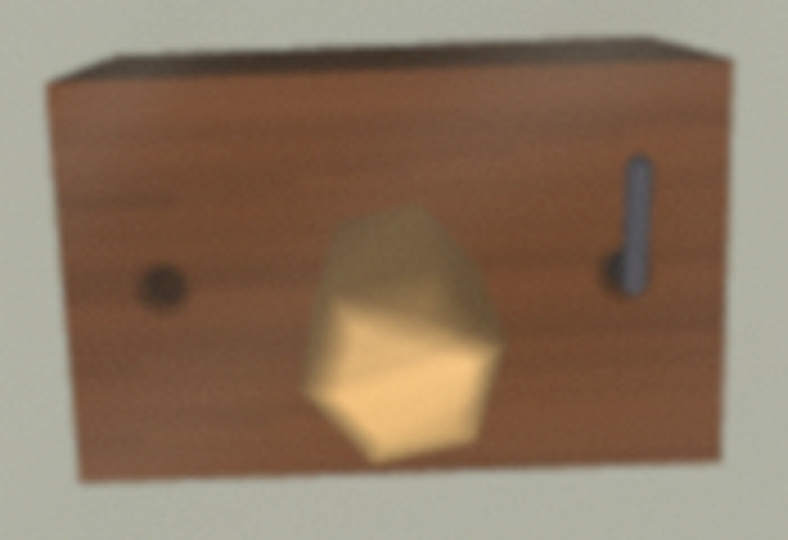

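Run:
```python
from go import *
s=robot.observe()
z=lambda l,o,f:(np.array(l)+.5)/f-.5+np.array(o)
v=onz("wrist",z([(307,392),(377,462),(476,440),(502,347),(335,298)],(240,110),4.5),.165,s)
c=((v[0]+v[3])/2+(v[2]+v[4])/2)/2;print("c",c)
a=np.degrees(np.arctan2(*(v-c)[:,:2].T[::-1]));print(a,a%60,np.linalg.norm(v-c,axis=1))
b=onz("wrist",z([(50,83),(733,62),(722,460),(82,480)],(240,110),4.5),.09,s);print(b,b.mean(0))
print("keybase",onz("wrist",z([(625,270)],(240,110),4.5),.09,s))
T=tool(s);print("tool y ang",np.degrees(np.arctan2(T[1,1],T[0,1])))
e=b[1]-b[0];print(np.degrees(np.arctan2(e[1],e[0])),np.linalg.norm(e))
```

```text
c [0.6069 0.3025 0.165 ]
[ -92.6391  -31.908    28.6262   87.8467 -152.1768] [27.3609 28.092  28.6262 27.8467 27.8232] [0.0149 0.0149 0.0152 0.0146 0.0149]
[[0.5543 0.2497 0.09  ]
 [0.5857 0.3745 0.09  ]
 [0.6622 0.3557 0.09  ]
 [0.631  0.2303 0.09  ]] [0.6083 0.3026 0.09  ]
keybase [[0.6189 0.3458 0.09  ]]
tool y ang 74.10894013289428
75.86295010180432 0.12866258782516998
```

Run:
```python
from go import *
print(shift([.609,.301,.25]))
```

```text
[-0.0021  0.0166 -0.0288]
```

>>> {"fn": "servo_tool", "kwargs": {
  "series": [
    [[0.06,0.017,-0.029],0.28,0.6],
    [[0.13,0.017,-0.029],0.56,0.6],
    [[0.13,0.017,-0.029],0.56,0.6],
    [[0.13,0.017,-0.029],0.56,0.6]
  ]
}}

```text
t: 1.9
ee_pos: [0.6075, 0.3017, 0.2098]
tcp_rot: [-93.4, 89.7, -125.1]
force: [0.3, 0.0, 0.6]
opening: 0.0682
```

Run:
```python
from go import *
s=st(); im=robot.camera("wrist")[:,:,::-1]; cv2.imwrite("pics/w2.png",im)
a=cv2.resize(im[120:270,220:420],None,fx=4,fy=4,interpolation=cv2.INTER_CUBIC); cv2.imwrite("pics/w2z.png",np.clip(a*1.6,0,255).astype(np.uint8))
```

```text
t 1.9 q [ 22.8008  25.0582  87.0304  -0.1508  68.1349 -35.4552] p [0.6075 0.3017 0.2098] 
R [[-0.003, 0.525, 0.851], [-0.004, 0.851, -0.525], [-1.0, -0.005, -0.0]] F [0.3028 0.0489 0.5543] M [ 0.0168 -0.0308 -0.0049] op 0.06820931053320167
```

View pics/w2z.png

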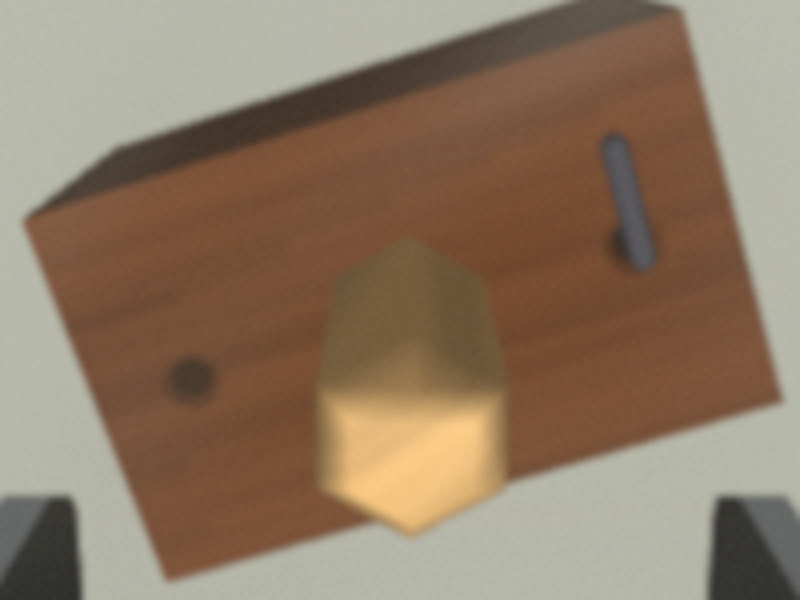

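Run:
```python
from go import *
s=robot.observe()
z=lambda l,o,f:(np.array(l)+.5)/f-.5+np.array(o)
v=onz("wrist",z([(319,487),(411,536),(505,487),(505,395),(319,395)],(220,120),4),.165,s)
c=(v[0]+v[2]+v[3]+v[4])/4;print("c",c, np.linalg.norm(v-c,axis=1))
b=onz("wrist",z([(25,218),(680,10),(782,402),(168,580)],(220,120),4),.09,s);print(b.mean(0))
e=b[1]-b[0];print(np.degrees(np.arctan2(e[1],e[0])),np.linalg.norm(e))
print(tool(s)[:3,:3].T@(c-s["ee_pos"]))
print(shift([*c[:2],.1265]))
```

```text
c [0.6102 0.3016 0.165 ] [0.015  0.0146 0.015  0.0147 0.0148]
[0.6122 0.3007 0.09  ]
75.84946251782759 0.1291881859370493
[0.046  0.0007 0.0015]
[0.2817 0.0028 0.0049]
```

>>> {"fn": "servo_tool", "kwargs": {
  "series": [
    [[0.14,0.003,0.005],0,0.6],
    [[0.28,0.003,0.005],0,0.6],
    [[0.28,0.003,0.005],0,0.6],
    [[0.28,0.003,0.005],0,-1],
    [[0.28,0.003,0.005],0,-1],
    [[0.28,0.003,0.005],0,-1],
    [[0.28,0.003,0.005],0,-1],
    [[0.28,0.003,0.005],0,-1]
  ]
}}

```text
t: 2.75
ee_pos: [0.6125, 0.3025, 0.1308]
tcp_rot: [26.4, 89.7, -5.4]
force: [-0.4, -0.9, 6.0]
opening: 0.0273
```

Run:
```python
from go import *
s=st()
```

```text
t 2.75 q [ 22.7031  29.9544  89.64    -0.1661  60.1356 -35.493 ] p [0.6125 0.3025 0.1308] 
R [[0.005, 0.526, 0.851], [-0.0, 0.851, -0.526], [-1.0, 0.002, 0.005]] F [-0.4168 -0.8825  6.0055] M [-0.02    0.0631  0.0069] op 0.02728224780500906
```

>>> {"fn": "servo_tool", "kwargs": {
  "series": [
    [[-0.13,0,0],0,-1],
    [[-0.27,0,0],0,-1],
    [[-0.43,0,0],0,-1],
    [[-0.43,0,0],0,-1],
    [[-0.43,0,0],0,-1]
  ]
}}

```text
t: 3.25
ee_pos: [0.6128, 0.303, 0.2628]
tcp_rot: [40.1, 89.4, 8.4]
force: [-0.6, 0.4, -1.7]
opening: 0.0271
```

Run:
```python
from go import *
s=st()
for n in ["top","side","wrist"]:
    cv2.imwrite(f"pics/{n}3.png",robot.camera(n)[:,:,::-1])
X=s["ee_pos"]-[0,0,.121]
for n in ["top","side","wrist"]: print(n,proj(n,[X,X+[0,0,.08]],s))
```

```text
t 3.25 q [ 22.7291  22.6792  84.0947  -0.1496  72.6677 -35.5095] p [0.6128 0.303  0.2628] 
R [[0.01, 0.526, 0.851], [0.001, 0.851, -0.526], [-1.0, 0.006, 0.008]] F [-0.6341  0.4032 -1.6834] M [0.0071 0.0195 0.0438] op 0.027054996939562714
top [[186.3525 174.3482]
 [173.2524 166.5099]]
side [[299.4489 134.8478]
 [298.1331 111.5667]]
wrist [[319.4499 191.8694]
 [320.9021 230.1525]]
```

View pics/wrist3.png

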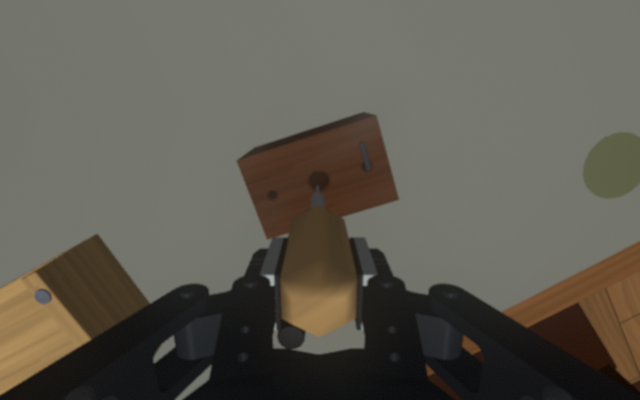

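View pics/side3.png

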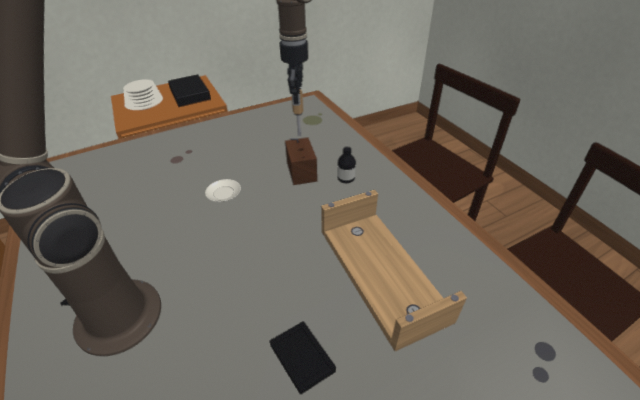

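Run:
```python
from go import *
im=cv2.imread("pics/wrist3.png")
a=cv2.resize(im[160:230,280:360],None,fx=8,fy=8,interpolation=cv2.INTER_CUBIC)
b=cv2.resize(cv2.imread("pics/side3.png")[90:160,280:320],None,fx=8,fy=8,interpolation=cv2.INTER_CUBIC)
cv2.imwrite("pics/z4.png",np.clip(np.hstack([a[:560],b[:560]])[:, :800]*1.8,0,255).astype(np.uint8))
```

```text
(no output)
```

View pics/z4.png

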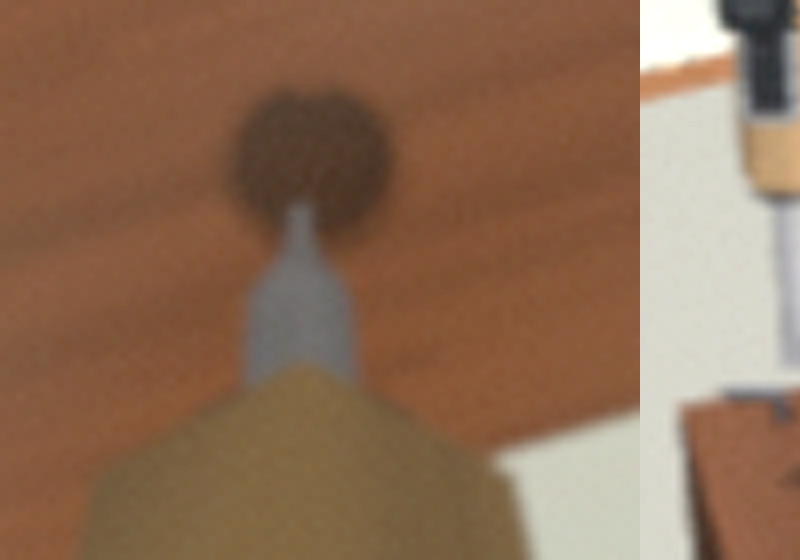

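Run:
```python
from go import *
s=robot.observe(); print(shift([.617,-.042,.265]), shift([.6145,.13,.265]))
```

```text
[-0.0233 -0.9634  0.622 ] [-0.0246 -0.4801  0.3135]
```

>>> {"fn": "servo_tool", "kwargs": {
  "series": [
    [[-0.02,-0.1,0.065],-0.15,-1],
    [[-0.02,-0.23,0.15],-0.3,-1],
    [[-0.02,-0.36,0.23],-0.45,-1],
    [[-0.02,-0.49,0.32],-0.6,-1],
    [[-0.02,-0.62,0.4],-0.75,-1],
    [[-0.02,-0.75,0.48],-0.9,-1],
    [[-0.02,-0.87,0.56],-1,-1],
    [[-0.02,-0.96,0.62],-1,-1]
  ]
}}

```text
t: 4.2
ee_pos: [0.6154, -0.0434, 0.2613]
tcp_rot: [-144.0, 89.8, -147.1]
force: [0.3, -0.1, -1.3]
opening: 0.0275
```

Run:
```python
from go import *
s=st()
for n in ["top","side","wrist"]:
    cv2.imwrite(f"pics/{n}4.png",robot.camera(n)[:,:,::-1])
X=s["ee_pos"]-[0,0,.121]
for n in ["top","side","wrist"]: print(n,proj(n,[X,X+[0,0,.08],[.618,-.042,.025]],s))
a=cv2.imread("pics/wrist4.png")
cv2.imwrite("pics/z5.png",cv2.resize(a[80:240,220:420],None,fx=4,fy=4,interpolation=cv2.INTER_CUBIC)[:600])
```

```text
t 4.2 q [ -7.9961  15.7974  93.3784  -0.1711  71.011  -94.8351] p [ 0.6154 -0.0434  0.2613] 
R [[-0.004, 0.054, 0.999], [-0.002, 0.999, -0.054], [-1.0, -0.003, -0.003]] F [ 0.271  -0.0766 -1.2704] M [ 0.0153 -0.0206  0.013 ] op 0.027453419518962647
top [[343.2431 175.2383]
 [346.6074 167.6443]
 [338.8221 182.9523]]
side [[358.9287 199.2178]
 [360.7942 173.3854]
 [357.1106 230.9801]]
wrist [[320.1401 194.4754]
 [320.6023 232.21  ]
 [321.1961 169.5882]]
```

View pics/wrist4.png

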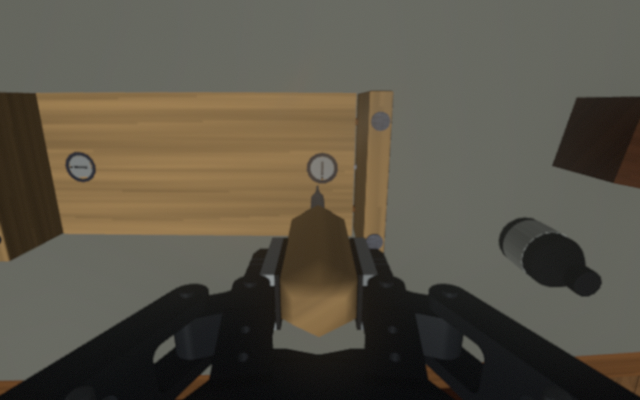

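View pics/z5.png

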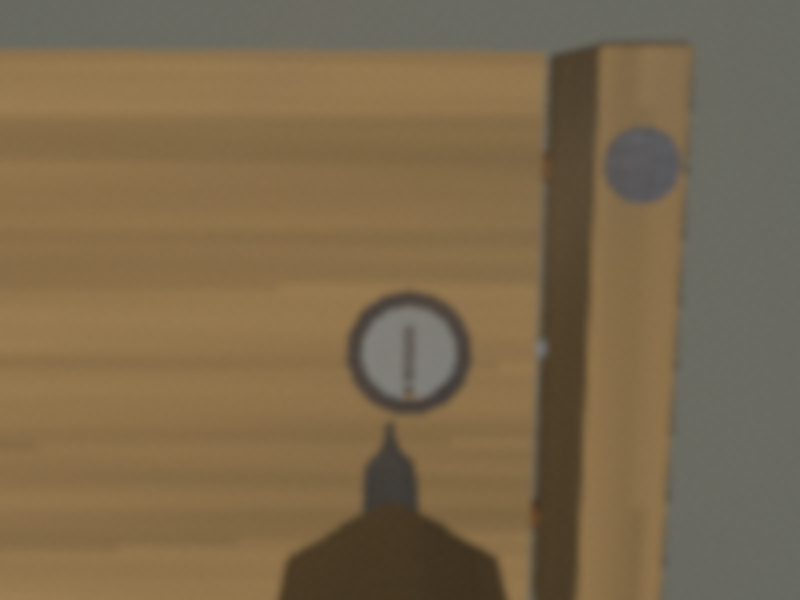

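View pics/side4.png

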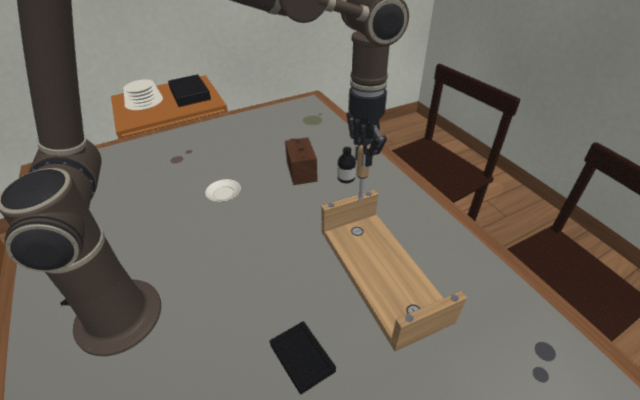

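```bash
cat >> go.py <<'E'
zz=lambda l,o,f:(np.array(l,float)+.5)/f-.5+np.array(o)
def intool(px,X,s): # intersect wrist ray with tool plane x=X
    o,d=rays("wrist",px,s);T=tool(s);o=T[:3,:3].T@(o-T[:3,3]);d=d@T[:3,:3];return o+d*((X-o[0])/d[:,0])[:,None]
E
python3 - <<'E'
from go import *
s=robot.observe()
print("tip",intool(zz([(390,425)],(220,80),4),.121,s))
p=onz("wrist",zz([(408,325),(408,395),(409,352)],(220,80),4),.025,s);print(p)
T=tool(s);q=(p-T[:3,3])@T[:3,:3];print(q); 
d=p[0]-p[1];print(np.degrees(np.arctan2(d[1],d[0])),np.linalg.norm(d)); d=q[0]-q[1];print("ang vs tool z",np.degrees(np.arctan2(d[1],-d[2])))
E
```

```text
tip [[ 0.121  -0.002  -0.0064]]
[[ 0.6088 -0.0403  0.025 ]
 [ 0.6284 -0.0414  0.025 ]
 [ 0.6163 -0.0404  0.025 ]]
[[ 0.2365  0.0026 -0.0063]
 [ 0.2364  0.0026  0.0133]
 [ 0.2365  0.0029  0.0012]]
176.84579652863005 0.01963979007662942
ang vs tool z -0.1443049056532544
```

>>> {"fn": "servo_tool", "kwargs": {
  "series": [
    [[0.1,0.016,0.005],0,-1],
    [[0.22,0.016,0.005],0,-1],
    [[0.34,0.016,0.005],0,-1],
    [[0.34,0.016,0.005],0,-1],
    [[0.34,0.016,0.005],0,-1]
  ]
}}

```text
t: 4.85
ee_pos: [0.616, -0.037, 0.158]
tcp_rot: [-170.8, 89.6, -174.0]
force: [-0.0, -0.2, -1.1]
opening: 0.0273
```

Run:
```python
from go import *
s=st()
for n in ["top","side","wrist"]:
    cv2.imwrite(f"pics/{n}5.png",robot.camera(n)[:,:,::-1])
a=cv2.imread("pics/wrist5.png")
cv2.imwrite("pics/z6.png",np.clip(1.5*cv2.resize(a[140:240,270:370],None,fx=6,fy=6,interpolation=cv2.INTER_CUBIC),0,255).astype(np.uint8))
a=cv2.imread("pics/side5.png")
cv2.imwrite("pics/z7.png",cv2.resize(a[180:250,320:400],None,fx=8,fy=8,interpolation=cv2.INTER_CUBIC))
```

```text
t 4.85 q [ -7.4343  21.8878  98.0197  -0.1091  60.49   -94.1513] p [ 0.616 -0.037  0.158] 
R [[-0.007, 0.056, 0.998], [-0.001, 0.998, -0.056], [-1.0, -0.001, -0.007]] F [-0.0465 -0.2313 -1.0568] M [ 0.0063 -0.0769  0.016 ] op 0.027302732805283714
```

View pics/z6.png

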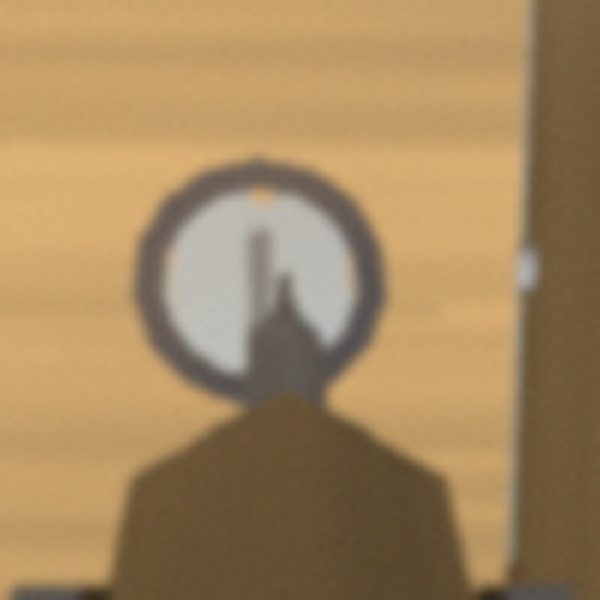

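View pics/z7.png

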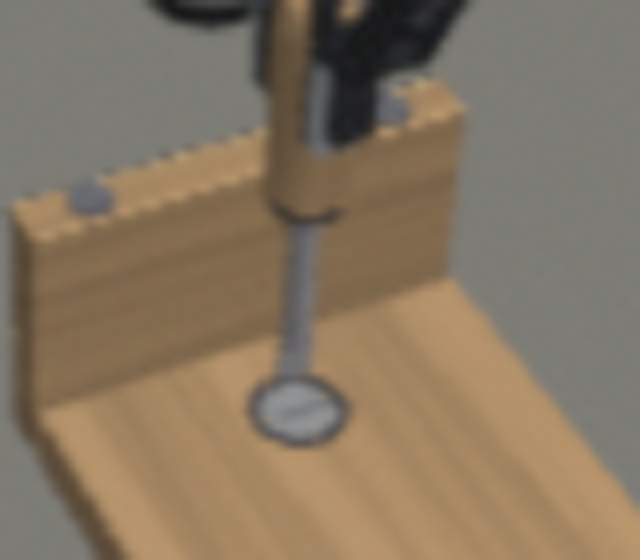

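Run:
```python
from go import *
s=robot.observe();print(s["t"],s["ee_pos"])
T=tool(s)
print("tip",intool(zz([(285,275)],(270,140),6),.121,s))
p=onz("wrist",zz([(260,232),(257,300),(260,281)],(270,140),6),.025,s);print(p)
q=(p-T[:3,3])@T[:3,:3];print(q);
```

```text
5.0 [ 0.6191 -0.038   0.162 ]
tip [[ 0.121  -0.0021 -0.0068]]
[[ 0.6101 -0.0433  0.025 ]
 [ 0.6196 -0.0443  0.025 ]
 [ 0.6169 -0.0437  0.025 ]]
[[ 0.137  -0.0055 -0.0089]
 [ 0.137  -0.006   0.0006]
 [ 0.137  -0.0055 -0.002 ]]
```

Run:
```python
from go import *
for i in range(6):
    s=robot.observe();print(s["t"],s["ee_pos"],s["joints"],s["qd"],s["tcp_rot"])
    a=robot.camera("wrist")
    g=cv2.cvtColor(a,cv2.COLOR_RGB2GRAY).astype(float)
    if i==0:g0=g
    print(abs(g-g0).mean(), cv2.phaseCorrelate(g0[100:200,220:420],g[100:200,220:420]))
```

```text
5.0 [ 0.6191 -0.038   0.162 ] [ -7.4833  21.6791  97.7923  -0.1242  60.4479 -94.1579] [-0.2433 -0.5693 -0.0882 -0.162  -0.0416  0.0183] [-57.422   89.8651 -60.6863]
0.0 ((0.0, 0.0), 1.0)
5.05 [ 0.6191 -0.0381  0.1622] [ -7.4919  21.6613  97.797   -0.128   60.4468 -94.1604] [-0.1977 -0.2093  0.4151 -0.1407  0.072  -0.1267] [-53.7579  89.8536 -57.0264]
0.7415859375 ((0.24742691298519048, -0.03679990389410648), 0.996030537938618)
5.1 [ 0.6189 -0.0383  0.162 ] [ -7.505   21.6598  97.8195  -0.1271  60.443  -94.1619] [-0.2202  0.0849  0.4728  0.0294 -0.0361 -0.0059] [-59.0893  89.8648 -62.3698]
0.8101796875 ((0.40433210871920267, 0.2367279879876989), 1.0097652264448653)
5.15 [ 0.6186 -0.0383  0.1617] [ -7.5152  21.6735  97.8454  -0.1308  60.4415 -94.161 ] [-0.1317  0.2993  0.5655  0.0072 -0.0222 -0.0204] [-74.9983  89.8795 -78.288 ]
1.01448046875 ((0.5237349196099927, 0.6557240398639479), 0.9412433260404012)
5.2 [ 0.6182 -0.0384  0.1613] [ -7.5212  21.6867  97.8746  -0.1312  60.4389 -94.162 ] [-0.1128  0.2807  0.5255 -0.0065 -0.0436  0.0597] [-94.3057  89.8859 -97.6003]
1.263890625 ((0.6536679393451976, 0.9708474908825551), 0.8272585886526352)
5.25 [ 0.6179 -0.0384  0.1609] [ -7.5262  21.7071  97.9009  -0.1318  60.4362 -94.1634] [-0.142   0.4602  0.4892  0.0666 -0.0613  0.1072] [-115.3286   89.8771 -118.6264]
1.5024140625 ((0.7164643824475689, 1.1733058583953095), 0.6764159482387904)
```

```bash
cat >> go.py <<'E'
def settle(n=12,tol=.00015):
    p=robot.observe()["ee_pos"]
    for i in range(n):
        for _ in range(2): robot.camera("wrist")
        q=robot.observe()["ee_pos"]
        if np.linalg.norm(q-p)<tol: break
        p=q
    return robot.observe()
def shot(name,box,f,g=1.5,n="wrist"):
    s=robot.observe(); a=robot.camera(n)[:,:,::-1]; cv2.imwrite(f"pics/{name}_full.png",a)
    x,y,w,h=box
    cv2.imwrite(f"pics/{name}.png",np.clip(g*cv2.resize(a[y:y+h,x:x+w],None,fx=f,fy=f,interpolation=cv2.INTER_CUBIC),0,255).astype(np.uint8)); return s
E
python3 - <<'E'
from go import *
settle(); s=shot("z8",(270,140,100,100),6); st()
np.save("s8.npy",s,allow_pickle=True)
E
```

```text
t 5.75 q [ -7.5282  21.8035  97.9678  -0.1323  60.4206 -94.1667] p [ 0.6171 -0.0383  0.1593] 
R [[-0.004, 0.057, 0.998], [-0.002, 0.998, -0.057], [-1.0, -0.002, -0.003]] F [ 0.4488 -0.5034 -1.1487] M [-0.0468 -0.0299 -0.0316] op 0.027373101665021823
```

View pics/z8.png

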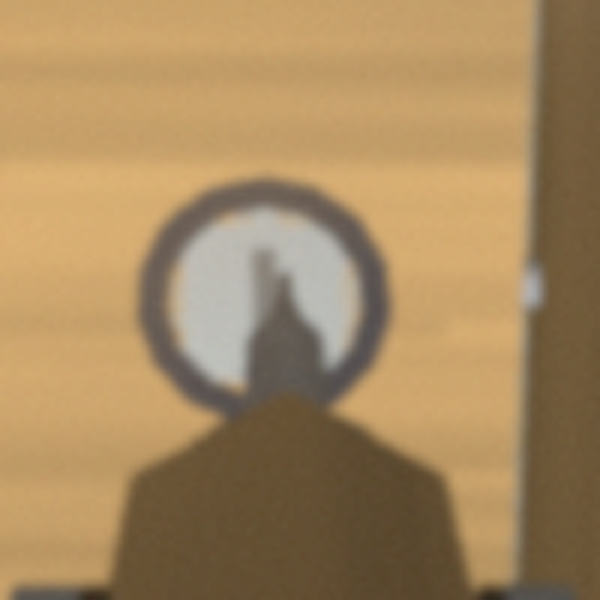

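Run:
```python
from go import *
s=robot.observe()
T=tool(s)
print("tip",intool(zz([(284.5,274)],(270,140),6),.121,s))
p=onz("wrist",zz([(263,249),(265,300)],(270,140),6),.025,s);print(p)
q=(p-T[:3,3])@T[:3,:3];print(q);
```

```text
tip [[ 0.121  -0.0021 -0.0069]]
[[ 0.6091 -0.0432  0.025 ]
 [ 0.6162 -0.0433  0.025 ]]
[[ 0.1344 -0.0051 -0.0071]
 [ 0.1343 -0.0048 -0.0001]]
```

>>> {"fn": "servo_tool", "kwargs": {
  "series": [
    [[0.008,-0.004,0.001],0,-1],
    [[0.016,-0.007,0.002],0,-1],
    [[0.024,-0.0095,0.003],0,-1],
    [[0.03,-0.0095,0.003],0,-1],
    [[0.03,-0.0095,0.003],0,-1]
  ]
}}

```text
t: 6.25
ee_pos: [0.6174, -0.0412, 0.1497]
tcp_rot: [-159.9, 89.7, -163.2]
force: [0.5, 0.5, -0.7]
opening: 0.0272
```

Run:
```python
from go import *
settle(8,.00025); s=shot("z9",(270,160,80,75),8); st()
```

```text
t 6.6 q [ -7.7855  22.499   98.1422  -0.1368  59.534  -94.4212] p [ 0.6179 -0.0412  0.1505] 
R [[-0.003, 0.057, 0.998], [-0.002, 0.998, -0.057], [-1.0, -0.002, -0.003]] F [-0.0303 -0.1251 -0.5983] M [-0.016   0.0194 -0.0288] op 0.0274151866225219
```

View pics/z9.png

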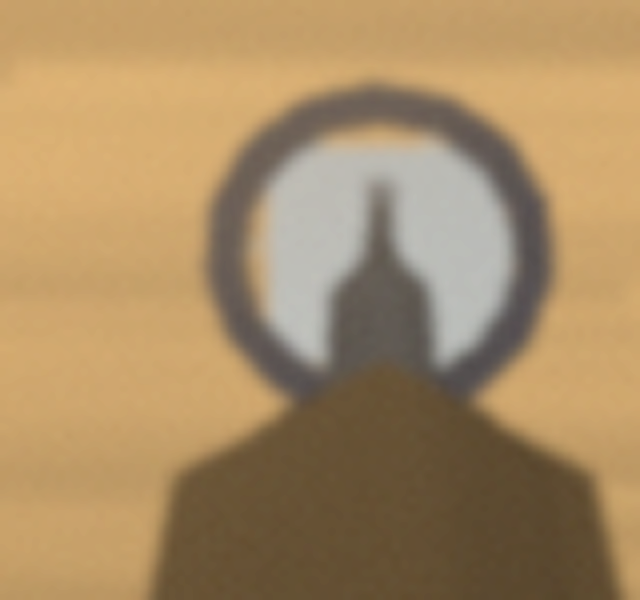

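Run:
```python
from go import *
s=robot.observe()
T=tool(s); D=(s["ee_pos"][2]-.025)
print(D,intool(zz([(380,180),(380,247),(208,247),(552,247),(380,85)],(270,160),8),D,s), intool(zz([(380,205)],(270,160),8),.121,s))
```

```text
0.1255045231443889 [[ 0.1255 -0.0021 -0.0084]
 [ 0.1255 -0.0021 -0.0016]
 [ 0.1255 -0.019  -0.0016]
 [ 0.1255  0.0148 -0.0016]
 [ 0.1255 -0.0021 -0.0179]] [[ 0.121  -0.0021 -0.007 ]]
```

>>> {"fn": "servo_tool", "kwargs": {
  "series": [
    [[0.006,0,0],0,-1],
    [[0.012,0,0],0,-1],
    [[0.018,0,0],0,-1],
    [[0.025,0,0],0,-1],
    [[0.025,0,0],0,-1],
    [[0.025,0,0],0,-1]
  ]
}}

```text
t: 7.2
ee_pos: [0.6178, -0.0412, 0.1428]
tcp_rot: [-153.4, 89.8, -156.7]
force: [0.6, 0.9, -1.2]
opening: 0.0275
```

Run:
```python
from go import *
settle(6,.00025); s=shot("z10",(270,160,80,75),8); st()
```

```text
t 7.45 q [ -7.7865  23.0128  98.3839  -0.1365  58.7619 -94.4204] p [ 0.618  -0.0412  0.1431] 
R [[-0.003, 0.057, 0.998], [-0.002, 0.998, -0.057], [-1.0, -0.002, -0.003]] F [-0.0913 -0.4481 -0.6871] M [ 0.0093 -0.0359 -0.0351] op 0.02685651263287994
```

View pics/z10.png

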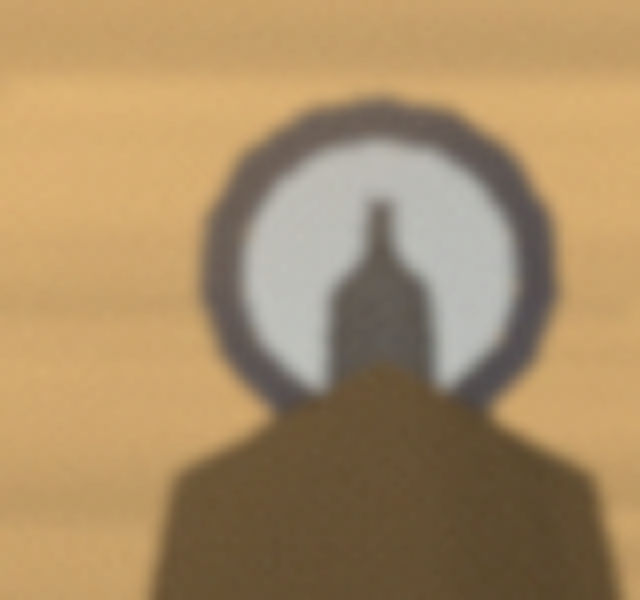

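>>> {"fn": "servo_tool", "kwargs": {
  "series": [
    [[0.006,0,0],0,-1],
    [[0.012,0,0],0,-1],
    [[0.018,0,0],0,-1],
    [[0.018,0,0],0,-1],
    [[0.018,0,0],0,-1]
  ]
}}

```text
t: 7.95
ee_pos: [0.6185, -0.0413, 0.1396]
tcp_rot: [-136.0, 89.8, -139.3]
force: [-2.0, 0.0, 6.5]
opening: 0.0273
```

Run:
```python
from go import *
settle(6,.00025); s=shot("z11",(270,160,80,75),8); st()
```

```text
t 8.1 q [ -7.7844  23.2915  98.459   -0.1388  58.352  -94.4171] p [ 0.6185 -0.0413  0.1396] 
R [[-0.002, 0.057, 0.998], [-0.002, 0.998, -0.057], [-1.0, -0.002, -0.002]] F [-1.6357 -0.28    5.6478] M [0.0398 0.5461 0.0138] op 0.02698473919762007
```

View pics/z11.png

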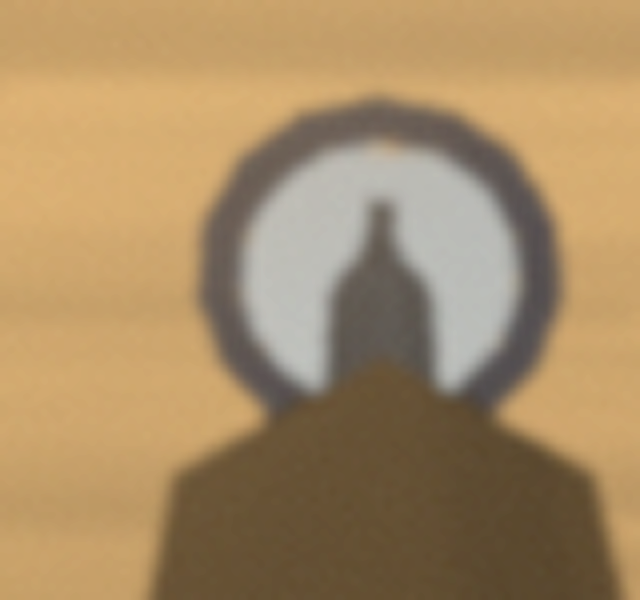

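>>> {"fn": "servo_tool", "kwargs": {
  "series": [
    [[0.003,0,-0.002],0.06,-1],
    [[0.003,0,-0.002],0.12,-1],
    [[0.003,0,-0.002],0.18,-1],
    [[0.003,0,-0.002],0.24,-1],
    [[0.003,0,-0.002],0.3,-1],
    [[0.003,0,-0.002],0.36,-1],
    [[0.003,0,-0.002],0.42,-1],
    [[0.003,0,-0.002],0.48,-1]
  ]
}}

```text
t: 8.9
ee_pos: [0.6186, -0.0413, 0.1396]
tcp_rot: [-85.4, 89.9, -102.6]
force: [-0.7, 0.1, 5.4]
opening: 0.0273
```

```bash
cat >> go.py <<'E'
def psi(s):
    T=tool(s); return np.degrees(np.arctan2(T[1,1],T[0,1]))
def rep(n=3):
    for i in range(n):
        s=robot.observe(); T=tool(s); print(round(s["t"],2),"psi %.2f"%psi(s),"p",s["ee_pos"],"Fw",s["force"],"Ft",T[:3,:3].T@s["force"],"M",s["wrist_torque"],"q6 %.1f"%s["joints"][5])
        if i<n-1: robot.camera("wrist")
    return s
E
python3 - <<'E'
from go import *
rep(4); shot("z12",(270,160,80,75),8)
E
```

```text
8.9 psi 72.83 p [ 0.6186 -0.0413  0.1396] Fw [-0.7267  0.1224  5.4125] Ft [-5.4124 -0.1086 -0.7296] M [0.0322 0.28   0.0776] q6 -80.5
8.95 psi 72.79 p [ 0.6186 -0.0413  0.1396] Fw [-0.4077 -0.1676  5.0555] Ft [-5.0549 -0.2913 -0.3389] M [0.0389 0.2732 0.0247] q6 -80.5
9.0 psi 72.88 p [ 0.6186 -0.0413  0.1396] Fw [-0.849  -0.0242  6.5436] Ft [-6.5431 -0.2867 -0.8037] M [0.1018 0.2715 0.0895] q6 -80.6
9.05 psi 72.90 p [ 0.6186 -0.0413  0.1396] Fw [-1.3976 -0.147   5.2832] Ft [-5.2822 -0.5624 -1.2918] M [0.0282 0.2757 0.0578] q6 -80.6
```

View pics/z12.png

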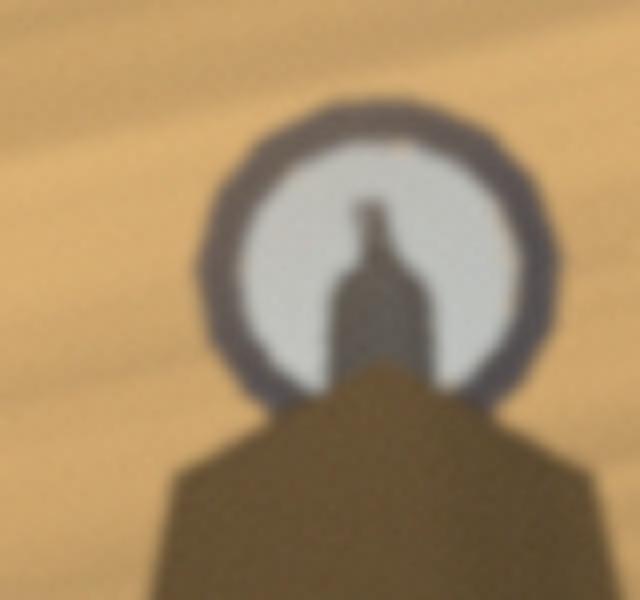

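>>> {"fn": "servo_tool", "kwargs": {
  "series": [
    [[0.001,0,0],0.1,-1],
    [[0.001,0,0],0.2,-1],
    [[0.001,0,0],0.3,-1],
    [[0.001,0,0],0.4,-1],
    [[0.001,0,0],0.5,-1],
    [[0.001,0,0],0.6,-1],
    [[0.001,0,0],0.7,-1],
    [[0.001,0,0],0.8,-1]
  ]
}}

```text
t: 9.9
ee_pos: [0.6189, -0.0415, 0.1396]
tcp_rot: [-50.0, 89.9, -90.2]
force: [-1.1, -0.5, 4.2]
opening: 0.0277
```

Run:
```python
from go import *
rep(4); shot("z13",(270,160,80,75),8)
```

```text
9.9 psi 49.83 p [ 0.6189 -0.0415  0.1396] Fw [-1.0732 -0.4912  4.2289] Ft [-4.2277 -1.0754 -0.4967] M [0.0125 0.2479 0.0754] q6 -57.5
9.95 psi 49.75 p [ 0.6189 -0.0415  0.1396] Fw [-0.2826  0.1686  4.8375] Ft [-4.8379 -0.0626 -0.3171] M [-0.008   0.2999 -0.0013] q6 -57.5
10.0 psi 49.96 p [ 0.6189 -0.0415  0.1396] Fw [-0.5409  0.3806  4.9953] Ft [-4.9962 -0.0654 -0.6514] M [-0.0647  0.2918  0.0346] q6 -57.7
10.05 psi 50.02 p [ 0.6189 -0.0415  0.1396] Fw [-1.0191  0.4404  4.176 ] Ft [-4.1771 -0.3248 -1.0576] M [-0.0799  0.3149  0.0276] q6 -57.7
```

View pics/z13.png

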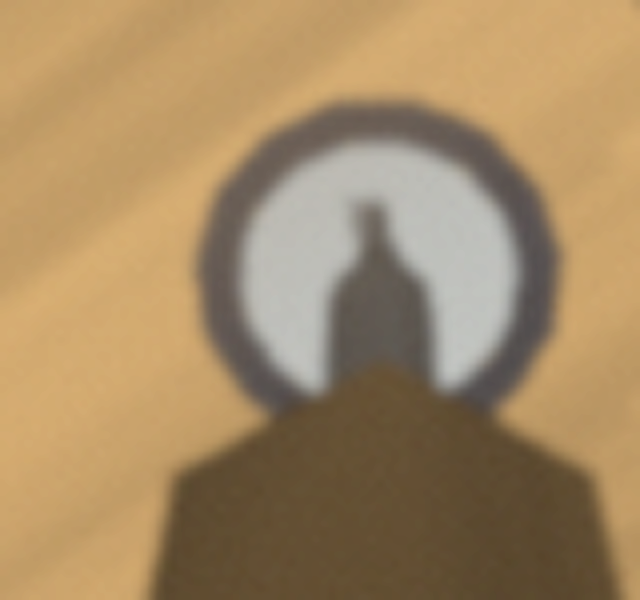

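>>> {"fn": "servo_tool", "kwargs": {
  "series": [
    [[0.001,0,0],0.1,-1],
    [[0.001,0,0],0.2,-1],
    [[0.001,0,0],0.3,-1],
    [[0.001,0,0],0.4,-1],
    [[0.001,0,0],0.5,-1],
    [[0.001,0,0],0.6,-1],
    [[0.001,0,0],0.7,-1],
    [[0.001,0,0],0.8,-1]
  ]
}}

```text
t: 10.9
ee_pos: [0.619, -0.0416, 0.1396]
tcp_rot: [-20.3, 89.8, -83.2]
force: [-0.3, 0.6, 3.9]
opening: 0.0273
```

Run:
```python
from go import *
rep(6); shot("z14",(270,160,80,75),8)
```

```text
10.9 psi 27.03 p [ 0.619  -0.0416  0.1396] Fw [-0.2568  0.6319  3.9351] Ft [-3.9369  0.0547 -0.6694] M [-0.0952  0.3475  0.0956] q6 -34.7
10.95 psi 26.96 p [ 0.619  -0.0416  0.1396] Fw [-1.526  -0.5524  4.8357] Ft [-4.8347 -1.6152 -0.1869] M [-0.0917  0.3222  0.1052] q6 -34.7
11.0 psi 27.14 p [ 0.619  -0.0416  0.1396] Fw [-1.184  -0.9424  4.1363] Ft [-4.1341 -1.4875  0.3089] M [-0.0724  0.2982  0.042 ] q6 -34.8
11.05 psi 27.19 p [ 0.619  -0.0416  0.1396] Fw [-1.8012 -0.9448  4.9631] Ft [-4.9612 -2.0384  0.03  ] M [-0.108   0.3454  0.0379] q6 -34.9
11.1 psi 27.18 p [ 0.619  -0.0416  0.1396] Fw [-0.9991 -0.2812  5.0386] Ft [-5.0382 -1.0218 -0.1936] M [-0.0834  0.3274  0.0229] q6 -34.9
11.15 psi 27.18 p [ 0.619  -0.0416  0.1396] Fw [-1.3151 -0.1476  4.8104] Ft [-4.8104 -1.2416 -0.4572] M [-0.2026  0.3682  0.0378] q6 -34.9
```

View pics/z14_full.png

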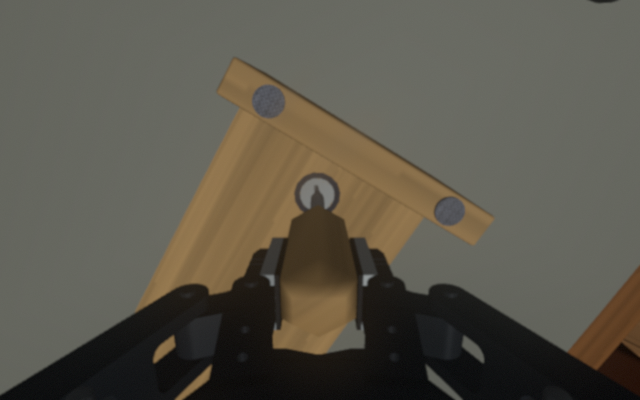

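```bash
cat >> go.py <<'E'
def avg(n=8):
    M=[];p=[];q=[];F=[]
    for i in range(n):
        s=robot.observe();M.append(s["wrist_torque"][2]);p.append(psi(s));q.append(s["joints"][5]);F.append(s["force"])
        if i<n-1: robot.camera("wrist")
    print("t %.2f Mz %.4f +- %.4f  psi %.3f sd %.3f q6 %.3f"%(s["t"],np.mean(M),np.std(M)/n**.5,np.mean(p),np.std(p),np.mean(q)),"F",np.mean(F,0),"z %.4f"%s["ee_pos"][2], "first/last",np.round(M[0],3),np.round(M[-1],3))
E
python3 - <<'E'
from go import *
avg()
E
```

```text
t 11.55 Mz 0.0494 +- 0.0122  psi 27.174 sd 0.002 q6 -34.877 F [-1.0009 -0.6217  5.1975] z 0.1396 first/last 0.104 0.041
```

>>> {"fn": "servo_tool", "kwargs": {
  "series": [
    [[0.001,0,0],0.01,-1]
  ]
}}

```text
t: 11.65
ee_pos: [0.6191, -0.0417, 0.1396]
tcp_rot: [-18.7, 89.8, -81.8]
force: [-1.8, 0.6, 5.7]
opening: 0.0275
```

Run:
```python
from go import *
avg(10)
```

```text
t 12.10 Mz 0.0600 +- 0.0122  psi 26.952 sd 0.005 q6 -34.653 F [-1.6559 -0.2678  5.5749] z 0.1396 first/last 0.136 0.056
```

>>> {"fn": "servo_tool", "kwargs": {
  "series": [
    [[0.001,0,0],0.01,-1]
  ]
}}

```text
t: 12.2
ee_pos: [0.6191, -0.0417, 0.1396]
tcp_rot: [-20.5, 89.8, -83.8]
force: [-1.3, -0.7, 5.6]
opening: 0.0272
```

Run:
```python
from go import *
avg(10)
```

```text
t 12.65 Mz 0.0327 +- 0.0059  psi 26.733 sd 0.005 q6 -34.432 F [-1.2562 -0.0305  5.4984] z 0.1396 first/last 0.056 0.005
```

>>> {"fn": "servo_tool", "kwargs": {
  "series": [
    [[0.001,0,0],-0.007,-1]
  ]
}}

```text
t: 12.75
ee_pos: [0.6191, -0.0417, 0.1396]
tcp_rot: [-20.8, 89.8, -83.8]
force: [-1.9, -0.5, 5.7]
opening: 0.0273
```

Run:
```python
from go import *
avg(12)
```

```text
t 13.30 Mz 0.0363 +- 0.0081  psi 27.002 sd 0.005 q6 -34.701 F [-1.5295 -0.2471  5.6548] z 0.1396 first/last 0.026 0.061
```

>>> {"fn": "servo_tool", "kwargs": {
  "series": [
    [[0.001,0,0],-0.007,-1]
  ]
}}

```text
t: 13.4
ee_pos: [0.6191, -0.0417, 0.1396]
tcp_rot: [-23.9, 89.8, -86.6]
force: [-1.9, -1.0, 4.8]
opening: 0.0271
```

Run:
```python
from go import *
avg(12)
```

```text
t 13.95 Mz 0.0578 +- 0.0069  psi 27.266 sd 0.006 q6 -34.964 F [-1.3564 -0.2761  5.4267] z 0.1396 first/last 0.029 0.041
```

>>> {"fn": "servo_tool", "kwargs": {
  "series": [
    [[0.001,0,0],-0.014,-1]
  ]
}}

```text
t: 14.05
ee_pos: [0.6191, -0.0417, 0.1396]
tcp_rot: [-24.2, 89.8, -86.5]
force: [-1.6, 0.3, 4.8]
opening: 0.0273
```

Run:
```python
from go import *
avg(12)
```

```text
t 14.60 Mz 0.0372 +- 0.0066  psi 27.728 sd 0.009 q6 -35.428 F [-1.2752 -0.2668  5.3897] z 0.1396 first/last 0.036 0.03
```

>>> {"fn": "servo_tool", "kwargs": {
  "series": [
    [[0.001,0,0],-0.035,-1],
    [[0.001,0,0],-0.07,-1]
  ]
}}

```text
t: 14.8
ee_pos: [0.6191, -0.0417, 0.1396]
tcp_rot: [-29.2, 89.8, -89.4]
force: [-1.2, -0.1, 5.4]
opening: 0.0273
```

Run:
```python
from go import *
avg(12)
```

```text
t 15.35 Mz -0.0116 +- 0.0079  psi 29.789 sd 0.023 q6 -37.493 F [-1.3771 -0.0168  5.4263] z 0.1396 first/last 0.034 -0.048
```

>>> {"fn": "servo_tool", "kwargs": {
  "series": [
    [[0.001,0,0],-0.06,-1],
    [[0.001,0,0],-0.12,-1]
  ]
}}

```text
t: 15.55
ee_pos: [0.6192, -0.0417, 0.1396]
tcp_rot: [-25.6, 89.9, -82.3]
force: [-2.1, 0.5, 6.0]
opening: 0.0274
```

Run:
```python
from go import *
avg(12)
```

```text
t 16.10 Mz -0.0048 +- 0.0103  psi 33.279 sd 0.037 q6 -40.989 F [-1.0426 -0.0995  5.1783] z 0.1396 first/last -0.088 0.046
```

>>> {"fn": "servo_tool", "kwargs": {
  "series": [
    [[0.001,0,0],0.1,-1],
    [[0.001,0,0],0.2,-1],
    [[0.001,0,0],0.3,-1],
    [[0.001,0,0],0.4,-1],
    [[0.001,0,0],0.5,-1],
    [[0.001,0,0],0.55,-1],
    [[0.001,0,0],0.58,-1]
  ]
}}

```text
t: 16.8
ee_pos: [0.6192, -0.0418, 0.1396]
tcp_rot: [-12.9, 89.8, -86.2]
force: [-2.3, 0.1, 5.3]
opening: 0.027
```

Run:
```python
from go import *
avg(8)
```

```text
t 17.15 Mz 0.0579 +- 0.0106  psi 16.701 sd 0.024 q6 -24.404 F [-1.5443 -0.6148  5.6395] z 0.1396 first/last 0.048 0.032
```

>>> {"fn": "servo_tool", "kwargs": {
  "series": [
    [[0.001,0,0],0.015,-1],
    [[0.001,0,0],0.03,-1],
    [[0.001,0,0],0.045,-1],
    [[0.001,0,0],0.06,-1]
  ]
}}

```text
t: 17.55
ee_pos: [0.6192, -0.0418, 0.1396]
tcp_rot: [-13.6, 89.8, -88.6]
force: [-0.8, -1.2, 5.4]
opening: 0.0272
```

Run:
```python
from go import *
avg(6)
```

```text
t 17.80 Mz 0.0463 +- 0.0153  psi 15.057 sd 0.011 q6 -22.756 F [-1.274  -0.2873  5.3536] z 0.1396 first/last 0.1 0.02
```

>>> {"fn": "servo_tool", "kwargs": {
  "series": [
    [[0.001,0,0],0.015,-1],
    [[0.001,0,0],0.03,-1],
    [[0.001,0,0],0.045,-1],
    [[0.001,0,0],0.06,-1]
  ]
}}

```text
t: 18.2
ee_pos: [0.6192, -0.0419, 0.1396]
tcp_rot: [-12.2, 89.8, -88.8]
force: [-1.3, -0.3, 5.1]
opening: 0.0272
```

Run:
```python
from go import *
avg(6)
```

```text
t 18.45 Mz 0.0402 +- 0.0053  psi 13.404 sd 0.012 q6 -21.102 F [-1.4632  0.1094  5.7618] z 0.1396 first/last 0.047 0.036
```

>>> {"fn": "servo_tool", "kwargs": {
  "series": [
    [[0.001,0,0],0.02,-1],
    [[0.001,0,0],0.04,-1],
    [[0.001,0,0],0.06,-1],
    [[0.001,0,0],0.07,-1]
  ]
}}

```text
t: 18.85
ee_pos: [0.6192, -0.0419, 0.1395]
tcp_rot: [-13.1, 89.8, -91.7]
force: [-0.4, -0.9, 5.5]
opening: 0.0273
```

Run:
```python
from go import *
avg(6)
```

```text
t 19.10 Mz 0.0656 +- 0.0125  psi 11.470 sd 0.008 q6 -19.165 F [-1.6635 -0.3714  5.6313] z 0.1396 first/last 0.055 0.105
```

>>> {"fn": "servo_tool", "kwargs": {
  "series": [
    [[0.001,0,0],0.02,-1],
    [[0.001,0,0],0.04,-1],
    [[0.001,0,0],0.06,-1],
    [[0.001,0,0],0.06,-1]
  ]
}}

```text
t: 19.5
ee_pos: [0.6193, -0.042, 0.1396]
tcp_rot: [-9.9, 89.8, -90.1]
force: [-2.0, -0.6, 5.3]
opening: 0.0275
```

Run:
```python
from go import *
avg(7)
```

```text
t 19.80 Mz 0.0504 +- 0.0075  psi 9.821 sd 0.005 q6 -17.516 F [-1.4678 -0.1155  5.3572] z 0.1396 first/last 0.059 0.044
```

>>> {"fn": "servo_tool", "kwargs": {
  "series": [
    [[0.001,0,0],0.02,-1],
    [[0.001,0,0],0.04,-1],
    [[0.001,0,0],0.06,-1],
    [[0.001,0,0],0.07,-1]
  ]
}}

```text
t: 20.2
ee_pos: [0.6193, -0.042, 0.1396]
tcp_rot: [-9.7, 89.8, -91.8]
force: [-1.0, -0.1, 6.0]
opening: 0.0269
```

Run:
```python
from go import *
avg(6)
```

```text
t 20.45 Mz 0.0717 +- 0.0040  psi 7.876 sd 0.009 q6 -15.570 F [-1.6481 -0.431   5.5606] z 0.1396 first/last 0.064 0.067
```

>>> {"fn": "servo_tool", "kwargs": {
  "series": [
    [[0.001,0,0],0.02,-1],
    [[0.001,0,0],0.04,-1],
    [[0.001,0,0],0.05,-1],
    [[0.001,0,0],0.05,-1]
  ]
}}

```text
t: 20.85
ee_pos: [0.6192, -0.0419, 0.1396]
tcp_rot: [-10.7, 89.8, -94.2]
force: [-0.4, 0.2, 5.8]
opening: 0.0275
```

Run:
```python
from go import *
avg(8)
```

```text
t 21.20 Mz 0.0585 +- 0.0104  psi 6.519 sd 0.002 q6 -14.210 F [-1.3381 -0.4067  5.8283] z 0.1396 first/last 0.035 0.082
```

>>> {"fn": "servo_tool", "kwargs": {
  "series": [
    [[0.001,0,0],0.02,-1],
    [[0.001,0,0],0.04,-1],
    [[0.001,0,0],0.06,-1],
    [[0.001,0,0],0.065,-1]
  ]
}}

```text
t: 21.6
ee_pos: [0.6193, -0.042, 0.1396]
tcp_rot: [-8.3, 89.8, -93.6]
force: [-2.2, 0.2, 5.1]
opening: 0.0271
```

Run:
```python
from go import *
avg(7)
```

```text
t 21.90 Mz 0.0744 +- 0.0089  psi 4.720 sd 0.006 q6 -12.410 F [-1.7467 -0.0758  5.4284] z 0.1396 first/last 0.06 0.062
```

>>> {"fn": "servo_tool", "kwargs": {
  "series": [
    [[0.001,0,0],0.02,-1],
    [[0.001,0,0],0.04,-1],
    [[0.001,0,0],0.055,-1],
    [[0.001,0,0],0.055,-1]
  ]
}}

```text
t: 22.3
ee_pos: [0.6193, -0.042, 0.1396]
tcp_rot: [-8.3, 89.8, -95.1]
force: [-1.9, -1.0, 5.8]
opening: 0.027
```

Run:
```python
from go import *
avg(7)
```

```text
t 22.60 Mz 0.0463 +- 0.0034  psi 3.214 sd 0.003 q6 -10.901 F [-1.3569 -0.3978  5.4525] z 0.1396 first/last 0.056 0.038
```

>>> {"fn": "servo_tool", "kwargs": {
  "series": [
    [[0.001,0,0],0.02,-1],
    [[0.001,0,0],0.04,-1],
    [[0.001,0,0],0.06,-1],
    [[0.001,0,0],0.07,-1]
  ]
}}

```text
t: 23.0
ee_pos: [0.6193, -0.042, 0.1396]
tcp_rot: [-6.8, 89.8, -95.5]
force: [-0.4, 0.1, 6.3]
opening: 0.0274
```

Run:
```python
from go import *
avg(7)
```

```text
t 23.30 Mz 0.0612 +- 0.0114  psi 1.270 sd 0.008 q6 -8.957 F [-1.5135 -0.2304  5.9162] z 0.1396 first/last 0.05 0.035
```

>>> {"fn": "servo_tool", "kwargs": {
  "series": [
    [[0.001,0,0],0.02,-1],
    [[0.001,0,0],0.04,-1],
    [[0.001,0,0],0.06,-1],
    [[0.001,0,0],0.07,-1]
  ]
}}

```text
t: 23.7
ee_pos: [0.6193, -0.0421, 0.1396]
tcp_rot: [-6.1, 89.8, -96.7]
force: [-2.0, -0.5, 6.0]
opening: 0.0273
```

Run:
```python
from go import *
avg(7); shot("z15",(270,160,80,75),8)
```

```text
t 24.00 Mz 0.0644 +- 0.0096  psi -0.668 sd 0.009 q6 -7.017 F [-1.2668 -0.2952  5.7713] z 0.1396 first/last 0.067 0.071
```

View pics/z15.png

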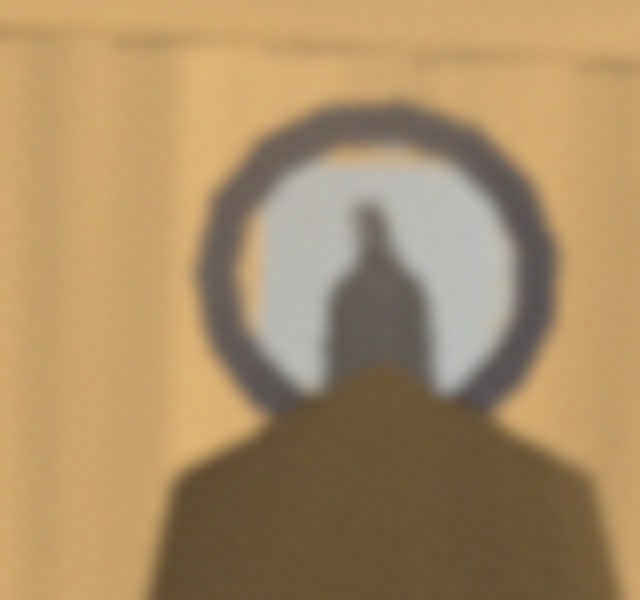

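>>> {"fn": "servo_tool", "kwargs": {
  "series": [
    [[0.001,0,0],0.02,-1],
    [[0.001,0,0],0.04,-1],
    [[0.001,0,0],0.06,-1],
    [[0.001,0,0],0.07,-1]
  ]
}}

```text
t: 24.45
ee_pos: [0.6193, -0.0421, 0.1396]
tcp_rot: [-5.5, 89.8, -98.1]
force: [-1.4, 0.2, 5.3]
opening: 0.0276
```

Run:
```python
from go import *
avg(7)
```

```text
t 24.75 Mz 0.0541 +- 0.0077  psi -2.605 sd 0.008 q6 -5.077 F [-1.4505  0.0616  5.6489] z 0.1396 first/last 0.041 0.049
```

>>> {"fn": "servo_tool", "kwargs": {
  "series": [
    [[0.001,0,0],0.02,-1],
    [[0.001,0,0],0.04,-1],
    [[0.001,0,0],0.06,-1],
    [[0.001,0,0],0.07,-1]
  ]
}}

```text
t: 25.15
ee_pos: [0.6193, -0.0421, 0.1396]
tcp_rot: [-4.9, 89.8, -99.4]
force: [-1.6, -0.1, 5.3]
opening: 0.0275
```

Run:
```python
from go import *
avg(7)
```

```text
t 25.45 Mz 0.0637 +- 0.0054  psi -4.544 sd 0.009 q6 -3.137 F [-1.3434 -0.1515  5.3231] z 0.1396 first/last 0.061 0.068
```

>>> {"fn": "servo_tool", "kwargs": {
  "series": [
    [[0.001,0,0],0.02,-1],
    [[0.001,0,0],0.04,-1],
    [[0.001,0,0],0.06,-1],
    [[0.001,0,0],0.07,-1]
  ]
}}

```text
t: 25.85
ee_pos: [0.6193, -0.0421, 0.1396]
tcp_rot: [-3.3, 89.8, -99.8]
force: [-1.4, -0.2, 6.9]
opening: 0.0271
```

Run:
```python
from go import *
avg(7)
```

```text
t 26.15 Mz 0.0492 +- 0.0106  psi -6.483 sd 0.009 q6 -1.197 F [-1.5166 -0.1792  5.8334] z 0.1396 first/last 0.043 0.057
```

>>> {"fn": "servo_tool", "kwargs": {
  "series": [
    [[0.001,0,0],0.02,-1],
    [[0.001,0,0],0.04,-1],
    [[0.001,0,0],0.06,-1],
    [[0.001,0,0],0.07,-1]
  ]
}}

```text
t: 26.55
ee_pos: [0.6193, -0.0421, 0.1396]
tcp_rot: [-1.8, 89.8, -100.3]
force: [-1.7, 0.1, 6.2]
opening: 0.0275
```

Run:
```python
from go import *
avg(7)
```

```text
t 26.85 Mz 0.0475 +- 0.0109  psi -8.421 sd 0.007 q6 0.744 F [-1.518  -0.2111  5.4027] z 0.1396 first/last 0.026 0.075
```

>>> {"fn": "servo_tool", "kwargs": {
  "series": [
    [[0.001,0,0],0.02,-1],
    [[0.001,0,0],0.04,-1],
    [[0.001,0,0],0.06,-1],
    [[0.001,0,0],0.07,-1]
  ]
}}

```text
t: 27.25
ee_pos: [0.6193, -0.0422, 0.1396]
tcp_rot: [-0.8, 89.8, -101.2]
force: [-1.3, -0.6, 4.6]
opening: 0.0275
```

Run:
```python
from go import *
avg(7)
```

```text
t 27.55 Mz 0.0574 +- 0.0083  psi -10.360 sd 0.008 q6 2.684 F [-1.412  -0.3442  5.498 ] z 0.1396 first/last 0.061 0.094
```

>>> {"fn": "servo_tool", "kwargs": {
  "series": [
    [[0.001,0,0],0.02,-1],
    [[0.001,0,0],0.04,-1],
    [[0.001,0,0],0.06,-1],
    [[0.001,0,0],0.07,-1]
  ]
}}

```text
t: 27.95
ee_pos: [0.6193, -0.0422, 0.1396]
tcp_rot: [-0.9, 89.8, -103.2]
force: [-1.7, 0.3, 6.9]
opening: 0.0278
```

Run:
```python
from go import *
avg(7); shot("z16",(270,160,80,75),8)
```

```text
t 28.25 Mz 0.0806 +- 0.0111  psi -12.298 sd 0.009 q6 4.624 F [-1.6662 -0.2461  5.7132] z 0.1396 first/last 0.143 0.093
```

View pics/z16.png

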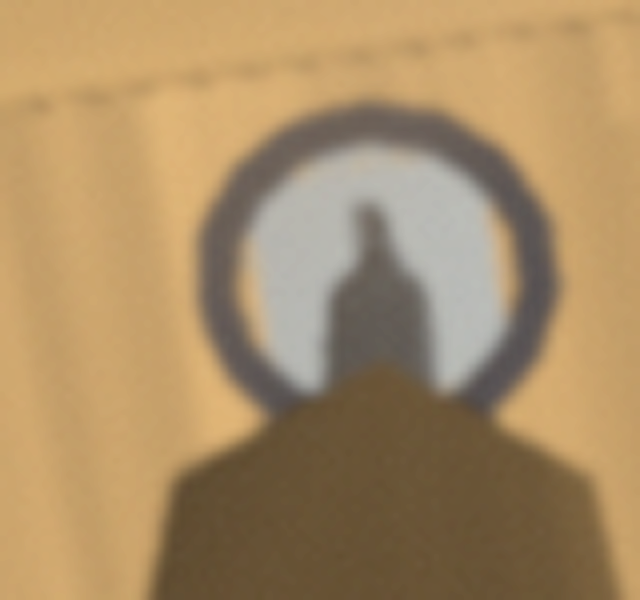

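>>> {"fn": "servo_tool", "kwargs": {
  "series": [
    [[0.001,0,0],0.02,-1],
    [[0.001,0,0],0.04,-1],
    [[0.001,0,0],0.04,-1]
  ]
}}

```text
t: 28.6
ee_pos: [0.6193, -0.0422, 0.1396]
tcp_rot: [0.0, 89.8, -103.4]
force: [-1.4, 0.5, 5.8]
opening: 0.0272
```

Run:
```python
from go import *
avg(10)
```

```text
t 29.05 Mz 0.0459 +- 0.0073  psi -13.372 sd 0.003 q6 5.700 F [-1.497  -0.2716  5.3401] z 0.1396 first/last 0.049 0.054
```

Noise; not at the stop yet.

>>> {"fn": "servo_tool", "kwargs": {
  "series": [
    [[0.001,0,0],0.02,-1],
    [[0.001,0,0],0.04,-1],
    [[0.001,0,0],0.06,-1],
    [[0.001,0,0],0.07,-1]
  ]
}}

```text
t: 29.45
ee_pos: [0.6193, -0.0422, 0.1395]
tcp_rot: [0.4, 89.8, -104.9]
force: [-1.7, -0.6, 5.3]
opening: 0.0275
```

Run:
```python
from go import *
avg(8)
```

```text
t 29.80 Mz 0.0614 +- 0.0094  psi -15.315 sd 0.009 q6 7.644 F [-1.5049 -0.2995  5.5845] z 0.1396 first/last 0.069 0.075
```

>>> {"fn": "servo_tool", "kwargs": {
  "series": [
    [[0.001,0,0],0.02,-1],
    [[0.001,0,0],0.04,-1],
    [[0.001,0,0],0.06,-1],
    [[0.001,0,0],0.07,-1]
  ]
}}

```text
t: 30.2
ee_pos: [0.6194, -0.0422, 0.1396]
tcp_rot: [2.4, 89.8, -104.9]
force: [-2.2, 0.0, 5.6]
opening: 0.0272
```

Run:
```python
from go import *
avg(8)
```

```text
t 30.55 Mz 0.0841 +- 0.0061  psi -17.243 sd 0.008 q6 9.576 F [-1.5347  0.1204  5.422 ] z 0.1396 first/last 0.076 0.099
```

>>> {"fn": "servo_tool", "kwargs": {
  "series": [
    [[0.001,0,0],0.02,-1],
    [[0.001,0,0],0.035,-1],
    [[0.001,0,0],0.035,-1]
  ]
}}

```text
t: 30.85
ee_pos: [0.6193, -0.0423, 0.1396]
tcp_rot: [1.9, 89.8, -106.3]
force: [-0.1, 0.5, 6.0]
opening: 0.0273
```

Run:
```python
from go import *
avg(10); shot("z17",(270,160,80,75),8)
```

```text
t 31.30 Mz 0.1348 +- 0.0079  psi -18.156 sd 0.003 q6 10.497 F [-1.3429 -0.1435  5.4562] z 0.1396 first/last 0.132 0.091
```

View pics/z17.png

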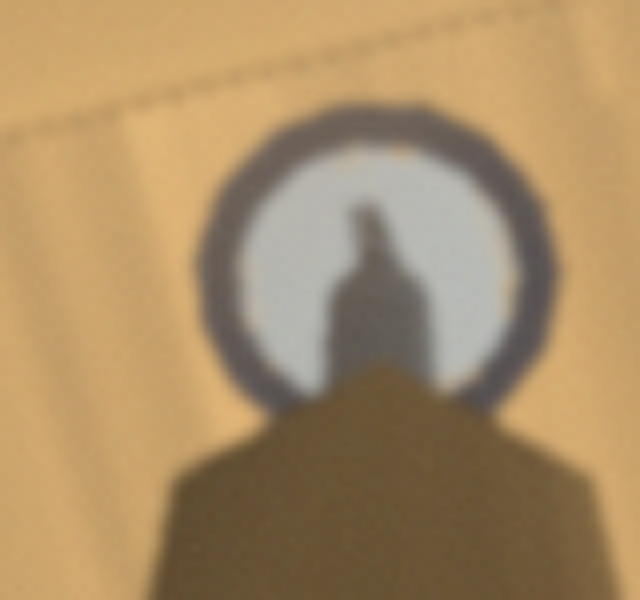

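>>> {"fn": "servo_tool", "kwargs": {
  "series": [
    [[0,0,0],-0.08,-1],
    [[0,0,0],-0.16,-1],
    [[0,0,0],-0.24,-1],
    [[0,0,0],-0.24,-1]
  ]
}}

```text
t: 31.75
ee_pos: [0.6194, -0.0422, 0.1396]
tcp_rot: [-3.4, 89.8, -104.7]
force: [-1.9, -0.8, 4.8]
opening: 0.0273
```

Run:
```python
from go import *
avg(8); shot("z18",(270,160,80,75),8)
```

```text
t 32.10 Mz 0.0081 +- 0.0109  psi -11.293 sd 0.016 q6 3.629 F [-1.2353 -0.1218  4.6777] z 0.1396 first/last -0.008 0.006
```

View pics/z18.png

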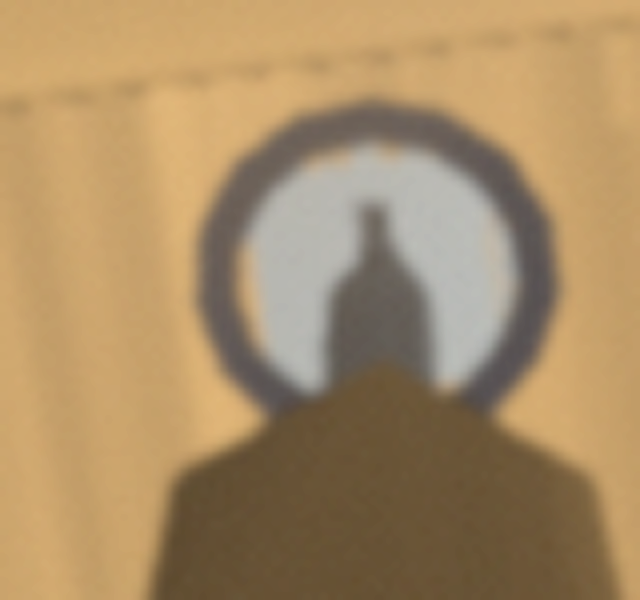

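>>> {"fn": "servo_tool", "kwargs": {
  "series": [
    [[-0.015,0,0],0,-1],
    [[-0.03,0,0],0,-1],
    [[-0.05,0,0],0,-1],
    [[-0.1,0,0],0,-1],
    [[-0.2,0,0],0,-1],
    [[-0.32,0,0],0,-1],
    [[-0.42,0,0],0,-1],
    [[-0.42,0,0],0,-1]
  ]
}}

```text
t: 32.95
ee_pos: [0.6233, -0.0422, 0.2731]
tcp_rot: [75.4, 89.3, -25.9]
force: [0.8, 0.6, -1.0]
opening: 0.0274
```

Run:
```python
from go import *
settle(4); s=shot("z19",(220,80,200,150),4); st()
print(psi(s)); T=tool(s)
for x,y in [(.612,.302)]:
    print(shift([x,y,.275],s))
# hole relative
```

```text
t 33.4 q [-7.7573 16.0343 92.7556 -0.2402 71.3954  3.6078] p [ 0.6188 -0.0416  0.264 ] 
R [[-0.004, 0.981, -0.196], [-0.004, -0.196, -0.981], [-1.0, -0.003, 0.004]] F [-0.0119 -0.8733 -1.7438] M [-0.0173 -0.0284  0.0258] op 0.0274456139439879
-11.288036028299938
[-0.0416 -0.2455 -1.1187]
```

View pics/z19.png

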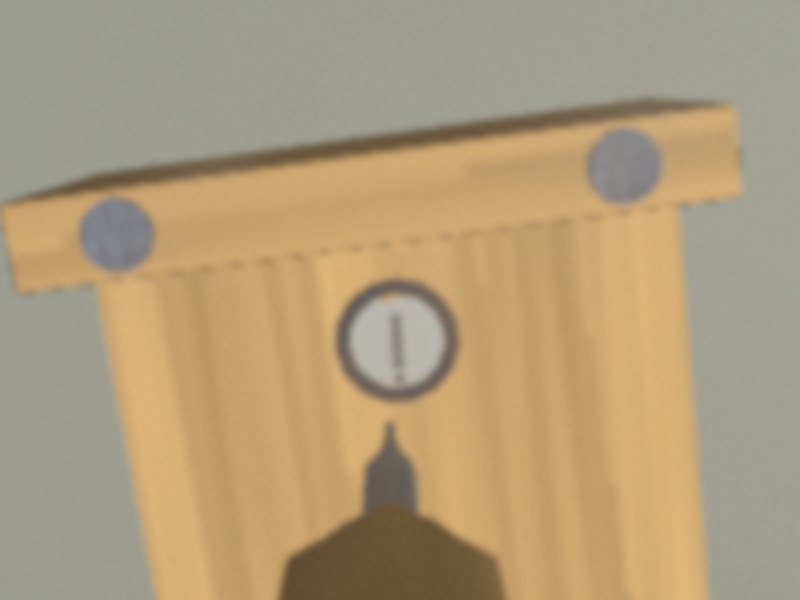

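>>> {"fn": "servo_tool", "kwargs": {
  "series": [
    [[-0.02,-0.02,-0.1],-0.15,-1],
    [[-0.02,-0.05,-0.23],-0.3,-1],
    [[-0.02,-0.08,-0.36],-0.45,-1],
    [[-0.02,-0.11,-0.49],-0.6,-1],
    [[-0.02,-0.14,-0.62],-0.75,-1],
    [[-0.02,-0.165,-0.75],-0.9,-1],
    [[-0.02,-0.19,-0.87],-1,-1],
    [[-0.02,-0.21,-0.95],-1,-1]
  ]
}}

```text
t: 34.2
ee_pos: [0.6122, 0.2529, 0.2682]
tcp_rot: [-75.8, 89.7, -148.3]
force: [0.5, -0.7, -1.9]
opening: 0.0272
```

Run:
```python
from go import *
s=robot.observe(); print(psi(s),s["t"],s["ee_pos"],shift([.6125,.3025,.267],s))
```

```text
17.50387641390266 34.2 [0.6122 0.2529 0.2682] [ 0.0036  0.0505 -0.1573]
```

>>> {"fn": "servo_tool", "kwargs": {
  "series": [
    [[0,0.015,-0.05],-0.25,-1],
    [[0,0.03,-0.1],-0.5,-1],
    [[0,0.05,-0.155],-0.75,-1],
    [[0,0.05,-0.155],-1,-1],
    [[0,0.05,-0.155],-1,-1]
  ]
}}

```text
t: 34.7
ee_pos: [0.6121, 0.3023, 0.267]
tcp_rot: [-105.0, 89.6, -148.8]
force: [0.6, 0.1, -1.9]
opening: 0.0273
```

>>> {"fn": "servo_tool", "kwargs": {
  "series": [
    [[0,0,0],-0.15,-1],
    [[0,0,0],-0.3,-1],
    [[0,0,0],-0.4,-1],
    [[0,0,0],-0.4,-1]
  ]
}}

```text
t: 35.1
ee_pos: [0.612, 0.3018, 0.2665]
tcp_rot: [-116.5, 89.5, -149.0]
force: [0.2, 0.4, -1.3]
opening: 0.0274
```

Run:
```python
from go import *
settle(8,.0003); s=shot("z20",(270,150,90,80),7,1.8); st(); print(psi(s)); print(shift([.6125,.3025,.2],s))
```

```text
t 35.25 q [ 22.6317  22.978   83.216   -0.0661  74.234  -34.8727] p [0.6121 0.302  0.2668] 
R [[-0.006, 0.537, 0.844], [-0.004, 0.844, -0.537], [-1.0, -0.007, -0.003]] F [ 0.2536 -0.9126 -2.112 ] M [ 0.0485 -0.0528 -0.0116] op 0.027560185576816873
57.48760312360765
[0.2224 0.004  0.0008]
```

View pics/z20.png

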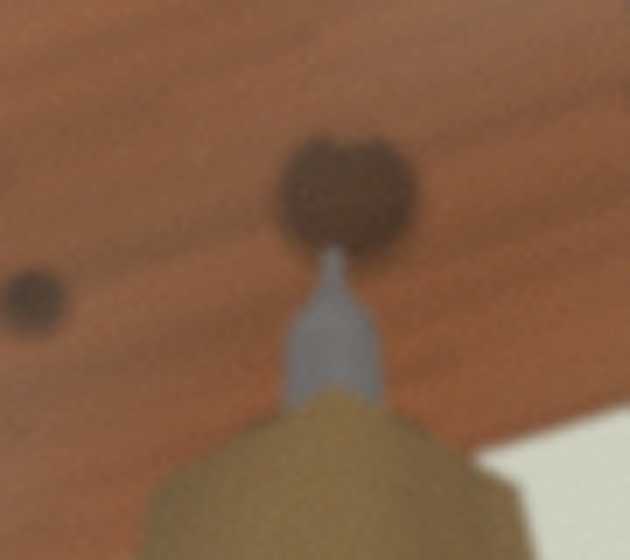

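Run:
```python
from go import *
s=robot.observe();T=tool(s)
D=s["ee_pos"][2]-.09
print(D,"tip edge",intool(zz([(333,248)],(270,150),7),.121,s),"hole",intool(zz([(346,197)],(270,150),7),D,s))
```

```text
0.17679668437629817 tip edge [[ 0.121  -0.0026 -0.0064]] hole [[ 0.1768 -0.001   0.0002]]
```

>>> {"fn": "servo_tool", "kwargs": {
  "series": [
    [[0.05,0.0045,0.002],0,-1],
    [[0.1,0.0045,0.002],0,-1],
    [[0.16,0.0045,0.002],0,-1],
    [[0.2,0.0045,0.002],0,-1],
    [[0.24,0.0045,0.002],0,-1],
    [[0.24,0.0045,0.002],0,-1]
  ]
}}

```text
t: 35.85
ee_pos: [0.6111, 0.3018, 0.1913]
tcp_rot: [-120.2, 89.2, -152.6]
force: [0.1, 0.6, -2.3]
opening: 0.0276
```

Run:
```python
from go import *
settle(4,.0003); s=shot("z21",(270,150,90,80),7,1.8); st(); print(shift([.6125,.3025,.1308],s))
```

```text
t 36.2 q [ 22.6508  26.463   86.669   -0.069   67.1764 -34.8447] p [0.6135 0.3028 0.196 ] 
R [[-0.005, 0.537, 0.844], [-0.003, 0.844, -0.537], [-1.0, -0.005, -0.002]] F [ 0.3689 -0.2253 -1.6131] M [ 0.0482  0.0066 -0.0258] op 0.0275512639570733
[ 0.2177 -0.002  -0.0021]
```

View pics/z21.png

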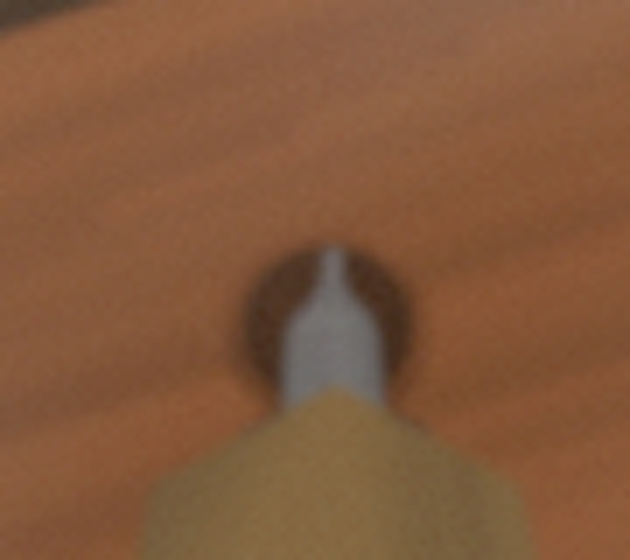

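>>> {"fn": "servo_tool", "kwargs": {
  "series": [
    [[0.04,0,-0.001],0,-1],
    [[0.08,0,-0.001],0,-1],
    [[0.12,0,-0.001],0,-1],
    [[0.16,0,-0.001],0,-1],
    [[0.19,0,-0.001],0,-1],
    [[0.19,0,-0.001],0,-1]
  ]
}}

```text
t: 36.8
ee_pos: [0.6114, 0.3021, 0.1361]
tcp_rot: [-118.7, 89.4, -151.2]
force: [-1.0, 0.0, -2.2]
opening: 0.0273
```

Run:
```python
from go import *
settle(5,.0003); st()
```

```text
t 37.1 q [ 22.6664  29.7436  88.7702  -0.0704  61.6899 -34.8234] p [0.6137 0.3031 0.14  ] 
R [[-0.003, 0.537, 0.844], [-0.002, 0.844, -0.537], [-1.0, -0.004, -0.001]] F [-0.0776  0.7076 -0.65  ] M [0.0009 0.     0.0278] op 0.027269074155748533
```

>>> {"fn": "servo_tool", "kwargs": {
  "series": [
    [[0.01,0,0],0,-1],
    [[0.02,0,0],0,-1],
    [[0.03,0,0],0,-1],
    [[0.035,0,0],0,-1],
    [[0.035,0,0],0,-1],
    [[0.035,0,0],0,-1]
  ]
}}

```text
t: 37.7
ee_pos: [0.6138, 0.3031, 0.1309]
tcp_rot: [-106.5, 89.8, -139.0]
force: [-3.5, -1.3, 5.3]
opening: 0.0274
```

Run:
```python
from go import *
settle(4,.0003); st(); shot("z22",(200,100,240,180),3.3,1.5)
```

```text
t 37.8 q [ 22.6622  30.335   89.0342  -0.0755  60.8281 -34.8222] p [0.6138 0.303  0.1309] 
R [[-0.003, 0.537, 0.844], [-0.002, 0.844, -0.537], [-1.0, -0.003, -0.001]] F [-2.5658 -1.826   5.5055] M [-0.171   0.455   0.0157] op 0.027306405373107315
```

View pics/z22.png

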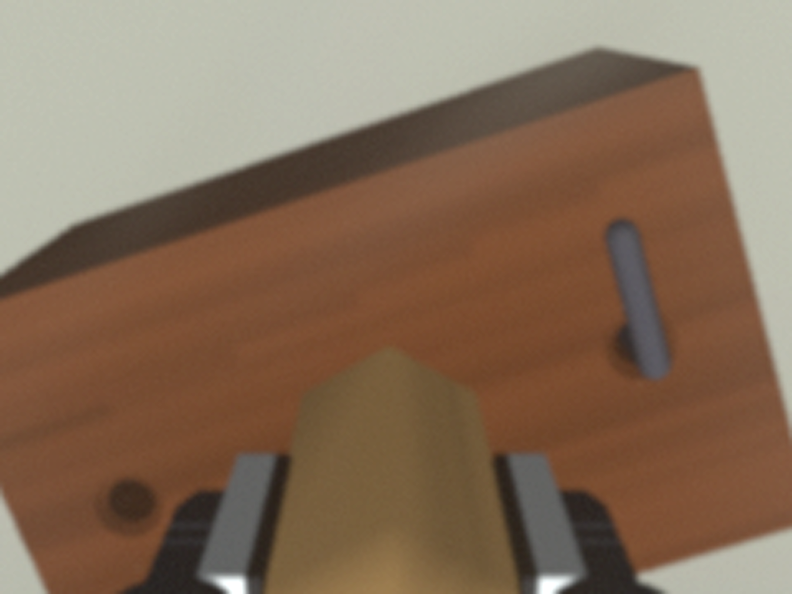

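>>> {"fn": "servo_tool", "kwargs": {
  "series": [
    [[0,0,0],0,0.4],
    [[0,0,0],0,0.4],
    [[0,0,0],0,0.4],
    [[0,0,0],0,0.4],
    [[0,0,0],0,0.4],
    [[0,0,0],0,0.4]
  ]
}}

```text
t: 38.45
ee_pos: [0.6137, 0.303, 0.1307]
tcp_rot: [-107.1, 89.8, -139.6]
force: [1.2, -0.1, 0.8]
opening: 0.0598
```

>>> {"fn": "servo_tool", "kwargs": {
  "series": [
    [[-0.05,0,0],0,0.4],
    [[-0.1,0,0],0,0.4],
    [[-0.2,0,0],0,0.4],
    [[-0.33,0,0],0,0.4],
    [[-0.45,0,0],0,0.4],
    [[-0.45,0,0],0,0.4]
  ]
}}

```text
t: 39.05
ee_pos: [0.6185, 0.3053, 0.2763]
tcp_rot: [50.1, 89.3, 17.7]
force: [0.3, -0.1, 1.6]
opening: 0.06
```

Run:
```python
from go import *
settle(5,.0003); st(); shot("z23",(220,110,200,150),4,1.5);shot("s23",(270,100,210,260),2.2,1,"side");shot("t23",(140,100,360,220),2.2,1.3,"top")
```

```text
t 39.45 q [ 22.6759  23.2401  83.1801  -0.0711  73.9639 -34.8283] p [0.6133 0.303  0.264 ] 
R [[-0.006, 0.537, 0.844], [-0.004, 0.844, -0.537], [-1.0, -0.006, -0.003]] F [0.0475 0.0381 0.4458] M [-0.0023  0.0149  0.044 ] op 0.05998205578885966
```

View pics/z23.png

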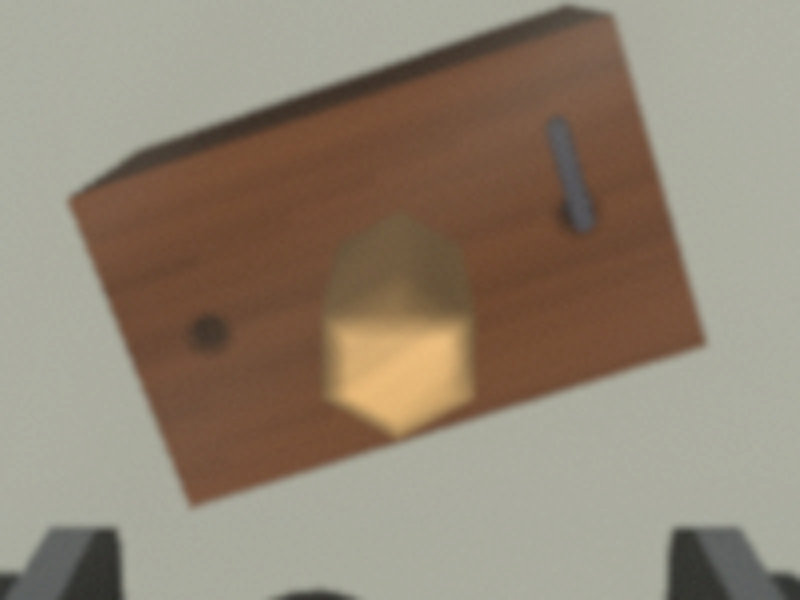

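View pics/s23.png

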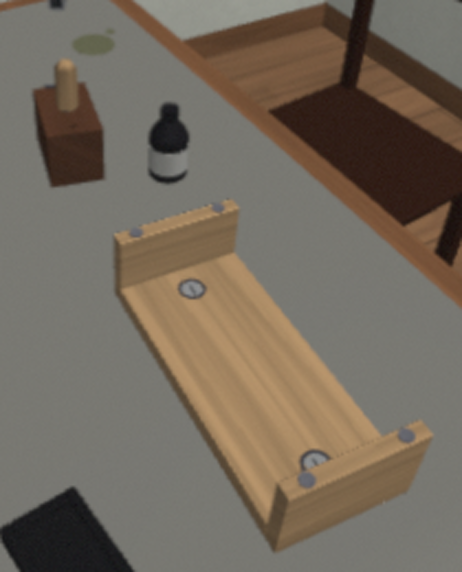

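View pics/t23.png

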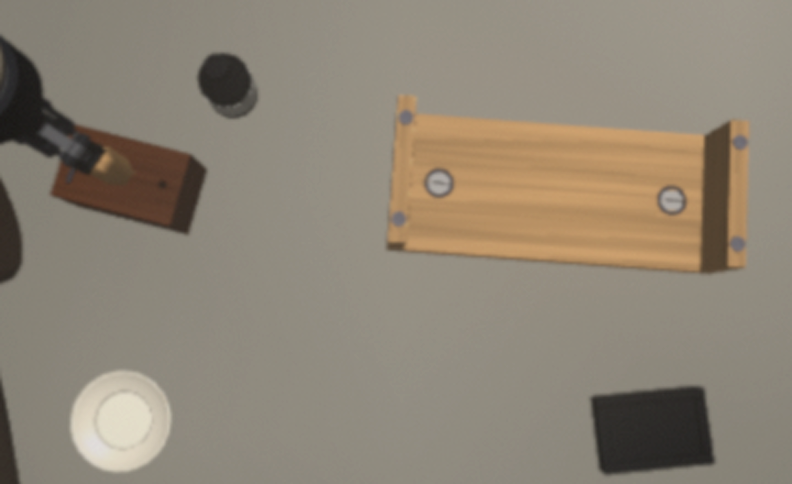

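Run:
```python
from go import *
d=onz("top",zz([(406,117),(399,219),(740,143),(737.5,244)],(140,100),2.2),.1)
print("leg to leg mm",1e3*np.linalg.norm((d[0]+d[1])/2-(d[2]+d[3])/2))
robot.finish_job()
```

```text
leg to leg mm 359.93304128061453
the job is handed in; nothing more can be done
```

The cam is locked and its leg is drawn tight. The screwdriver is standing back in its hole, released, and the job was handed in at about 39.5 s.

- **Turning the cam:** the blade went into the slot to the bottom, pressing with about 5.5 N. I turned it clockwise in small steps. The drum moved about 1.7 rad at roughly 0.06 N m, then the torque rose to about 0.135 N m and I stopped there. That is an average of readings that vary by about ±0.03 N m, so it is below the 0.15 N m limit but not by much.
- **The leg:** after I backed the blade off and lifted it, the slot stayed turned about 98° from where it started. In the overhead view the distance between the two leg tops went from about 363 mm to 359.9 mm, where 360 mm is tight.
- **Putting the screwdriver back:** the handle seated at the same height it was picked up from. The pictures show it upright in the block, with the gripper open and clear.
- **Everything else:** by eye, the bottle, saucer and inkstone look where they were.

One disagreement: at the start the side camera put the gap at the leg about 2 mm larger than the overhead camera did. I relied on the feel of the stop instead.

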